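Bolt the potter's damp box shut

TASK

Shoot the barrel bolt on the damp box: lift its handle out of the open notch, slide the bolt fully home through the keep so that the lid is drawn down on its seal, and drop the handle down into the locking notch. Feel for the end of the slot and do not force the handle against the barrel or collar; leave the mug, the colour jar and the brush pot where they stand.

Things in the scene. Friction and masses are not known exactly. Their poses are not given: they have to be found in the camera images.
- damp_box: potter's damp box, fixed to the table: plywood, 280 x 460 x 130 mm (x, y, z), origin at the centre of its underside, x away from the robot at yaw 0, z up. The right part of its top (y -230 to -24 mm) is a fixed deck at height 130 mm that carries the bolt and the colour jar; the rest is a teal lid hinged along the far (+x) edge on a black rubber seal.
- barrel: slotted steel barrel, a tube 24 mm across, 118 mm long, with a brass collar 30 mm across clamped over it, on the deck near its front edge. Origin on the bolt's axis at the middle of the open notch: (-95, -130, 156) mm in the box's frame, 26 mm above the deck. y = the way the bolt shoots (the box's y), z up, -x = the side where the handle lies down.
- open_notch (a point): same point as the barrel's origin. A slot runs along the barrel's top; two notches 11 mm wide lead from it down the -x side. The locking notch is in the collar, which is set by hand on each box: 42 to 70 mm along +y from the open notch. The slot ends flush with that notch's far wall, so with the stem against the slot's end the handle can be lowered straight into it.
- knob (a point): centre of the handle's black ball knob, 19 mm across, 42 mm from the bolt's axis on a round stem 8 mm thick (1.5 mm play either side in a notch). With the handle down it is level with the axis, on the -x side.
- bolt (a joint): travel of the steel rod (12 mm thick, nose tapered) along the barrel's +y, m: 0 at the middle of the open notch, 0.042 to 0.070 in the locking notch. Friction about 2 N. From about 0.022 to 0.036 the nose wedges the lid's keep down against the seal and the push rises to 6 to 10 N; then it stays at 4 to 7 N up to the slot's hard end.
- handle (a joint): turn of handle and knob about the bolt's axis, rad: 0 lying level in a notch, 1.57 straight up. The stem runs free in the slot from about 1.15 to 1.6. Let go, the handle swings down by its weight until it rests in a notch (0) or, between the notches, on the slot's edge (0.9 to 1.1).
- lid (a joint): opening angle of the lid, rad: 0 closed down on its seal; the seal holds it about 0.013 open (3 mm at the front) until the bolt is home in the steel keep on the lid, then under 0.003.
- mug: white mug on the table in front of the box, 84 mm across, 95 mm high, with a handle; origin at the centre of its foot. Leave alone.
- colour_jar: brick-red jar with white lid on the deck behind the bolt, 52 mm across, 60 mm high, origin at the centre of its foot. Leave alone.
- brush_pot: blue pot of orange and yellow brushes on the table to the right of the box, 80 mm across, 180 mm high, origin at the centre of its foot. Leave alone.

How it is judged (in metres and radians):
On the way, in this order (a step that is already met when the one before it is completed fails the run):
1. the handle is lifted out of the open notch before the bolt moves (value of joint handle above 0.95 rad and value of joint bolt below 0.012 m).
2. the bolt is shot through the keep with the handle raised (value of joint handle above 0.7 rad and value of joint bolt above 0.038 m).
At the end, for the whole second after the job is handed in: The handle lies down in the locking notch (handle joint under 0.15 rad), the bolt is shot (travel over 38 mm), the lid is drawn down (under 0.005 rad), everything is still, and mug, jar and pot are within 15 mm of where they stood (value of joint handle below 0.15 rad and value of joint bolt above 0.038 m and value of joint lid below 0.005 rad and velocity of joint bolt between -0.01 and 0.01 m/s and velocity of joint handle between -0.1 and 0.1 rad/s and distance of each of mug, colour_jar, brush_pot from where it was at the start of the episode below 0.015 m); the robot touches nothing.
It fails at once if the handle is forced against the barrel or its collar with more than 15 N (contact force between barrel and anything else above 15 N).
It fails at once if the mug, colour jar or brush pot is moved more than 15 mm (distance of any of mug, colour_jar, brush_pot from where it was at the start of the episode above 0.015 m).
It also fails if it takes over 64 s, if anything falls off the work surface, if the arm or the gripper's body presses on something with over 40 N, if the wrist force passes 120 N, or if a joint passes its speed limit or range.

ROBOT

A 6-joint arm with a two-finger parallel gripper is mounted at the origin on the work surface. World frame = base frame: x ahead of the robot, y to its left, z up, the work surface at z = 0. Lengths are in mm, angles in rad, forces in N, time in s.
With the tool pointing down it reaches from about 350 to 875 mm from the base axis. Payload 4.2 kg.
Tool frame: the origin (TCP) lies between the finger pads; the fingertips stand 25 mm ahead of it and the grasp point (between the pads) lies 6 mm ahead of it; z points along the fingers, y is the line along which they close (so a half turn about z gives the same grasp; the last joint's range is limited). The gripper opens to 85 mm and grips with 20 to 120 N. Pads are 22 mm wide; open, the fingers measure 114 mm over their backs; the gripper's body (76 mm by 85 mm) begins 54 mm behind the grasp point. The pads swing forward as they close: fully open they stand 13 mm farther back than shut.
Start: joints at [1.463, 0.385, 0.008, 0, -1.194, -0.259], TCP at [224.111, 583.415, 224.012] pointing down, gripper open.
Joint ranges: [-3.14, 3.14], [-1.21, 2.06], [-1.07, 1.41], [-3.16, 2.05], [-2.99, -0.16], [-3.1, 3.1]. Speed limits (rad/s): [2.79, 2.79, 3.14, 3.14, 3.14, 3.14].

INTERFACE

Orientations are given as a unit quaternion [x, y, z, w].
In Python, from bench import arm gives the robot as it stands.
- The arm moves only by the shell command python3 -m pendant 'ROWS'. ROWS is JSON, a list of rows, each a list of 7 numbers: the shift along the tool's x, y, z in m, then the turn, a rotation vector about the tool's x, y, z in degrees, then the finger opening in m, from 0 to 0.0854. In form: [[x, y, z, wx, wy, wz, fingers], ...]. A call has 1 to 12 rows; each row shifts and turns the commanded pose from where the row before left it, along the tool's axes as they then stand; what a row does not reach is not made up. A row lasts 1/10 s, in which the tool goes at most 50 mm and 8.59 degrees, less where a joint would pass 70% of its speed; a pose out of reach is approached as far as the arm can. A call is refused whole if a number of a shift passes 0.05 or a number of a turn 8.59, either way. A call with a gripper value outside its range is refused whole. The fingers move at their own pace and stop on an object; the grip force is fixed at half the most. Time passes only in rows, so rows that do not move let the fingers close. It gives the time, the measured TCP pose, the force, the opening and the grip force at its end, in the units of the state.
- arm.read_state(): the state, without advancing time (a new reading comes with each control period).
- arm.get_image(name): name is "side" or "top"; returns a dict with "image" (384x512x3 uint8, red, green, blue), "fx", "fy", "cx", "cy" (pixels), "k1" (the pictures are not rectified: a ray, as slopes to the right and down, at radius r is drawn at 1 + k1 r^2 times it, then the intrinsics apply), "xyz" and "rotation" of the camera in the world. Camera axes: x right, y down, z forward; pixel columns grow to the right and rows downward; lengths in mm; the calibration is good to about 2 mm. A picture is of the moment at which its call begins. There is no depth.
- arm.job_done(): hands the job in; it is judged then, once.
The state is a dict: "clock": time; "joints": joint angles; "joint_vel": joint speeds; "joint_efforts": joint torques, N m; "position": TCP position; "ee_rot": TCP orientation; "contact_force": force on the tool from outside, world axes, zero at the start; "wrist_torque": the same for the moment, N m; "gripper_width": finger opening in mm; "grasp_force": force on a finger pad.
Only numpy, scipy, OpenCV 4.12 (cv2) and the standard library are available. Lean on these libraries where they do the work, as an engineer would, in place of code of your own. Each camera call takes 0.05 s, during which the arm holds its last target. There are 200 camera calls.

## Working session

There is one attempt and no reset: what is moved stays moved. The work goes in short steps, Python scripts to look and compute and a shell command to move; the robot and the scene stay as the last step left them, time stands still between calls to the robot, and variables do not carry over. Pictures are saved under pics/ and viewed, at most 10 in all, crops included, and the job is handed in when it is done.

```bash
mkdir -p pics; ls
python3 - <<'E'
from bench import arm
import cv2,numpy as np
for n in("side","top"):
    d=arm.get_image(n); cv2.imwrite(f"pics/{n}0.png",cv2.cvtColor(d["image"],cv2.COLOR_RGB2BGR))
    np.save(f"pics/{n}0.npy",{k:d[k] for k in d},allow_pickle=True)
    print({k:(np.round(d[k],4).tolist()) for k in d if k!="image"})
s=arm.read_state();print(s)
E
```

```text
pics
{'fx': 390.0242, 'fy': 390.0242, 'cx': 254.3141, 'cy': 195.3734, 'k1': -0.0677, 'xyz': [262.0185, -414.0931, 753.3266], 'rotation': [0.8786, -0.3435, 0.1121, -0.3123]}
{'fx': 419.5209, 'fy': 419.5209, 'cx': 252.7977, 'cy': 191.8104, 'k1': -0.0736, 'xyz': [473.2797, -25.9393, 1096.9273], 'rotation': [0.7073, -0.7035, 0.0463, -0.0523]}
{'clock': 0.1, 'joints': array([ 1.46258247e+00,  3.85448199e-01,  6.72875836e-03, -4.33120431e-04,
       -1.19399851e+00, -2.58581065e-01]), 'joint_vel': array([-0.00096286, -0.00229634,  0.00172336,  0.00316365,  0.00014342,
       -0.00180002]), 'joint_efforts': array([-4.16761432e-04, -3.93318057e+01,  1.88929743e+01,  4.19799149e+00,
       -2.57112435e-03,  6.12462571e-06]), 'position': array([223.94301733, 582.91029585, 223.03705799]), 'ee_rot': array([ 9.83214726e-01, -1.82449553e-01, -1.28553393e-04,  9.73217875e-04]), 'contact_force': array([ 0.19397586, -0.35240261,  0.04409696]), 'wrist_torque': array([0.00110981, 0.00412076, 0.01395777]), 'grasp_force': 0.0, 'gripper_width': 85.30197704990243}
```

View pics/side0.png

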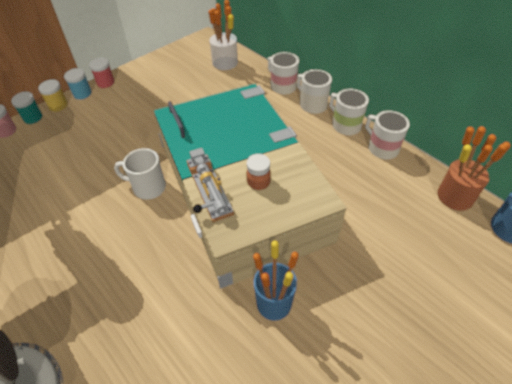

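View pics/top0.png

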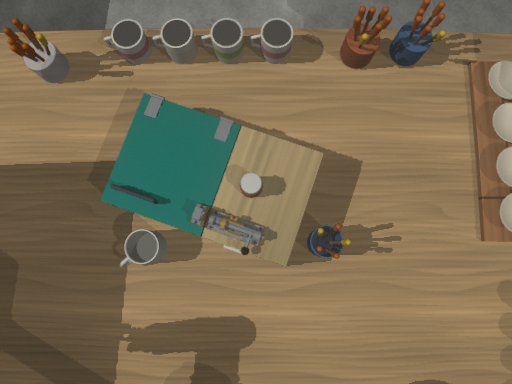

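The side view shows the knob at (197,209), the mug at (145,172), the jar at (259,172) and the pot at (275,290). The top view shows the knob at about (245,251), the bolt from (200,213) to (262,238), and the box turned about -19°. Next I'll measure the box from the top view and enlarge the bolt.

```bash
cat > h.py <<'E'
import numpy as np,cv2
from scipy.spatial.transform import Rotation as R
def load(n):return np.load(f"pics/{n}.npy",allow_pickle=True).item()
def grab(n,name):
    from bench import arm
    d=arm.get_image(n);np.save(f"pics/{name}.npy",d,allow_pickle=True);return d
def KD(d):return np.array([[d["fx"],0,d["cx"]],[0,d["fy"],d["cy"]],[0,0,1]]),np.array([d["k1"],0,0,0.])
def rot(d):
    r=np.array(d["rotation"]);return R.from_quat(r).as_matrix() if r.size==4 else r
def ray(d,px):
    K,D=KD(d);u=cv2.undistortPoints(np.array(px,float).reshape(-1,1,2),K,D).reshape(-1,2)
    return np.c_[u,np.ones(len(u))]@rot(d).T
def plane(d,px,z):
    v=ray(d,px);c=np.array(d["xyz"]);return c+v*((z-c[2])/v[:,2])[:,None]
def tri(d1,p1,d2,p2):
    A=[];b=[]
    for d,p in((d1,p1),(d2,p2)):
        v=ray(d,[p])[0];v/=np.linalg.norm(v);P=np.eye(3)-np.outer(v,v);A.append(P);b.append(P@d["xyz"])
    A=np.vstack(A);b=np.hstack(b);x=np.linalg.lstsq(A,b,rcond=None)[0];return x,np.linalg.norm(A@x-b)
def proj(d,X):
    K,D=KD(d);M=rot(d).T
    return cv2.projectPoints(np.array(X,float).reshape(-1,3),cv2.Rodrigues(M)[0],-M@d["xyz"],K,D)[0].reshape(-1,2)
def save(d,name,box,s):
    x0,y0,x1,y1=box;cv2.imwrite(f"pics/{name}.png",cv2.cvtColor(cv2.resize(d["image"][y0:y1,x0:x1],None,fx=s,fy=s,interpolation=cv2.INTER_CUBIC),cv2.COLOR_RGB2BGR))
E
python3 - <<'E'
from h import *
t,s=load("top0"),load("side0")
hsv=cv2.cvtColor(t["image"],cv2.COLOR_RGB2HSV)
m=cv2.inRange(hsv,(75,100,40),(95,255,255))
m=cv2.morphologyEx(m,cv2.MORPH_CLOSE,np.ones((9,9)))
c=max(cv2.findContours(m,0,2)[0],key=cv2.contourArea)
print(cv2.minAreaRect(c))
q=cv2.approxPolyDP(c,8,True)[:,0];print(q.tolist());print(plane(t,q,131).round(1).tolist())
def knob(d,b):
    x0,y0,x1,y1=b;g=d["image"][y0:y1,x0:x1].max(2);mm=(g<45).astype(np.uint8)
    n,l,st,ce=cv2.connectedComponentsWithStats(mm);return [(st[i,4],(ce[i]+[x0,y0]).round(2).tolist()) for i in range(1,n) if st[i,4]>8]
kt,ks=knob(t,(225,235,260,265)),knob(s,(180,195,215,225));print(kt,ks)
print(tri(t,max(kt)[1],s,max(ks)[1]))
a=t["image"][190:270,180:280];b=s["image"][140:240,170:270]
A=cv2.resize(a,None,fx=5,fy=5,interpolation=2);B=cv2.resize(b,(400,400),interpolation=2)
A=cv2.resize(A,(400,320));A=np.vstack([A,np.zeros((80,400,3),np.uint8)])
cv2.imwrite("pics/z.png",cv2.cvtColor(np.hstack([A,B]),cv2.COLOR_RGB2BGR))
E
```

```text
((170.36936950683594, 162.757080078125), (106.25831604003906, 118.0775146484375), 20.095232009887695)
[[144, 94], [101, 200], [200, 235], [191, 213], [210, 207], [240, 126], [216, 140], [218, 118], [164, 100], [146, 116]]
[[847.8, 248.7, 131.0], [587.7, 339.1, 131.0], [508.0, 103.5, 131.0], [558.6, 125.5, 131.0], [572.8, 81.7, 131.0], [767.0, 14.1, 131.0], [732.5, 70.7, 131.0], [786.8, 67.0, 131.0], [832.2, 199.0, 131.0], [792.0, 241.1, 131.0]]
[] [(np.int32(30), [197.23, 208.5])]Traceback (most recent call last):
  File "<stdin>", line 13, in <module>
ValueError: max() iterable argument is empty
```

Run:
```python
from h import *
t,s=load("top0"),load("side0")
def knob(d,b,th):
    x0,y0,x1,y1=b;g=d["image"][y0:y1,x0:x1].max(2);mm=(g<th).astype(np.uint8)
    n,l,st,ce=cv2.connectedComponentsWithStats(mm);return [(st[i,4],(ce[i]+[x0,y0]).round(2).tolist()) for i in range(1,n) if st[i,4]>8]
for th in(50,60,70):
  kt,ks=knob(t,(225,240,260,265),th),knob(s,(185,195,210,220),th);print(th,kt,ks)
  if kt and ks:print(tri(t,max(kt)[1],s,max(ks)[1]))
a=t["image"][190:270,180:280];b=s["image"][140:240,170:270]
A=cv2.resize(a,(400,320),interpolation=2);B=cv2.resize(b,(400,400),interpolation=2)
A=np.vstack([A,np.zeros((80,400,3),np.uint8)])
cv2.imwrite("pics/z.png",cv2.cvtColor(np.hstack([A,B]),cv2.COLOR_RGB2BGR))
# box corner fit from lid edges: front edge direction & yaw
P=plane(t,[[144,94],[101,200],[200,235],[240,126]],132)[:,:2]
yw=np.array([P[0]-P[1],P[3]-P[2]]);print("yaw",np.degrees(np.arctan2(yw[:,1],yw[:,0])))
e=np.array([P[1]-P[2],P[0]-P[3]]);print("yaw",np.degrees(np.arctan2(e[:,1],e[:,0]))-90)
```

```text
50 [(np.int32(14), [245.71, 249.86])] [(np.int32(32), [197.16, 208.38])]
(array([474.830445  ,  -2.58224476, 157.86067636]), np.float64(0.008782299733865144))
60 [(np.int32(39), [244.72, 250.44])] [(np.int32(38), [197.0, 208.34])]
(array([474.37063208,  -0.80067393, 156.35897543]), np.float64(1.3461579551282603))
70 [(np.int32(43), [244.74, 250.47])] [(np.int32(42), [197.19, 208.26])]
(array([474.48974406,  -0.95261963, 156.58696626]), np.float64(1.644191954958748))
yaw [-19.16428199 -19.0273595 ]
yaw [-18.68341791 -18.99014516]
```

View pics/z.png

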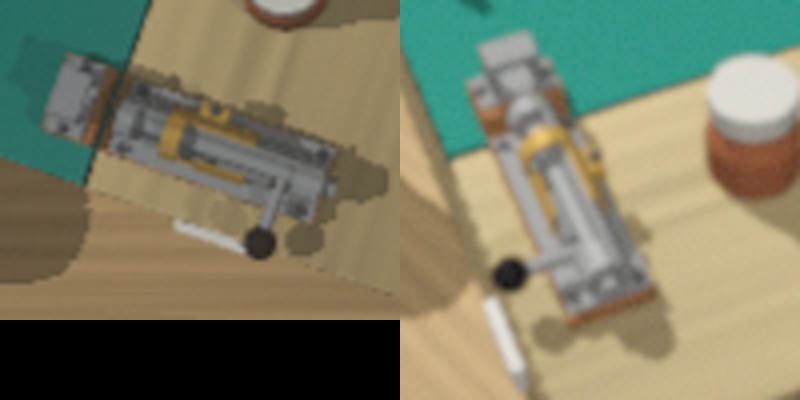

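The zoom shows the knob on the -x side, with the stem in the open notch. The brass collar ring is at zoom (178,132), and a gap beside it at about (193,148) looks like the locking notch. The knob triangulates to about (474.5, -1, 156.5) mm, and the box yaw is about -19°. I'll move to a hover with the fingers part closed, then check the jar and collar on the saved picture.

```bash
python3 -m pendant '[[0.028,0.028,0,0,0,0,0.034],[0.028,0.028,0,0,0,0,0.034],[0.028,0.028,0,0,0,0,0.034],[0.028,0.028,0,0,0,0,0.034],[0.028,0.028,0,0,0,0,0.034],[0.028,0.028,0,0,0,0,0.034],[0.028,0.028,0,0,0,0,0.034],[0.028,0.028,0,0,0,0,0.034],[0.028,0.028,0,0,0,0,0.034],[0.028,0.028,0,0,0,0,0.034],[0.028,0.028,0,0,0,0,0.034],[0.028,0.028,0,0,0,0,0.034]]'
python3 - <<'E'
from h import *
t,s=load("top0"),load("side0")
y=np.radians(-19);ex=np.array([np.cos(y),np.sin(y)]);ey=np.array([-np.sin(y),np.cos(y)])
k=np.array([474.5,-1]);ax=k+42*ex
def bf(P):return np.c_[(P[:,:2]-ax)@ex,(P[:,:2]-ax)@ey].round(1)   # barrel frame xy
print("jar",bf(plane(t,[[251,184]],190)),"pot",bf(plane(t,[[327,242]],90)))
# brass pixels, barrel frame at z=axis+12
h=cv2.cvtColor(t["image"],cv2.COLOR_RGB2HSV)
m=cv2.inRange(h,(14,110,90),(28,255,255));m[:205]=0;m[245:]=0;m[:,:205]=0;m[:,262:]=0
v,u=np.nonzero(m);b=bf(plane(t,np.c_[u,v],168));b=b[b[:,1].argsort()]
for lo in range(0,90,4):
    q=b[(b[:,1]>=lo)&(b[:,1]<lo+4),0]
    print(lo,len(q),np.sort(q).round().astype(int).tolist())
I=t["image"][205:260,195:275];cv2.imwrite("pics/z2.png",cv2.cvtColor(cv2.resize(I,None,fx=10,fy=10,interpolation=2),4))
E
```

```text
clock: 1.3
position: [417.3, 147.6, 223.9]
ee_rot: [0.983, -0.182, -0.0, 0.0]
contact_force: [0.9, -0.1, 0.2]
gripper_width: 33.8
grasp_force: 0.0
jar [[97.7 34.6]] pot [[  40.  -176.8]]
0 0 []
4 0 []
8 0 []
12 0 []
16 0 []
20 6 [-15, -15, -13, -12, 8, 10]
24 7 [-14, 7, 8, 9, 10, 11, 12]
28 8 [-15, -15, -13, -13, 8, 8, 10, 13]
32 8 [-15, -14, -13, 7, 9, 10, 11, 12]
36 9 [-16, -14, -11, 7, 8, 10, 10, 12, 12]
40 15 [-15, -14, -13, -12, 7, 8, 9, 11, 13, 14, 15, 16, 18, 20, 21]
44 12 [-16, -14, -14, 7, 7, 9, 10, 12, 12, 14, 14, 17]
48 9 [-14, 8, 9, 10, 11, 12, 13, 15, 19]
52 12 [-14, 6, 7, 9, 9, 11, 14, 14, 16, 16, 18, 20]
56 7 [-14, 7, 8, 10, 11, 12, 13]
60 18 [-15, -15, -13, -12, -10, -8, -8, -6, -4, -1, 1, 4, 6, 6, 8, 9, 10, 11]
64 22 [-14, -12, -11, -10, -9, -7, -6, -5, -4, -3, -2, 0, 1, 2, 3, 4, 5, 7, 8, 9, 10, 12]
68 15 [-15, -13, -11, -8, -8, -6, -6, -4, -2, -1, 1, 3, 6, 8, 11]
72 0 []
76 0 []
80 0 []
84 0 []
88 0 []
```

View pics/z2.png

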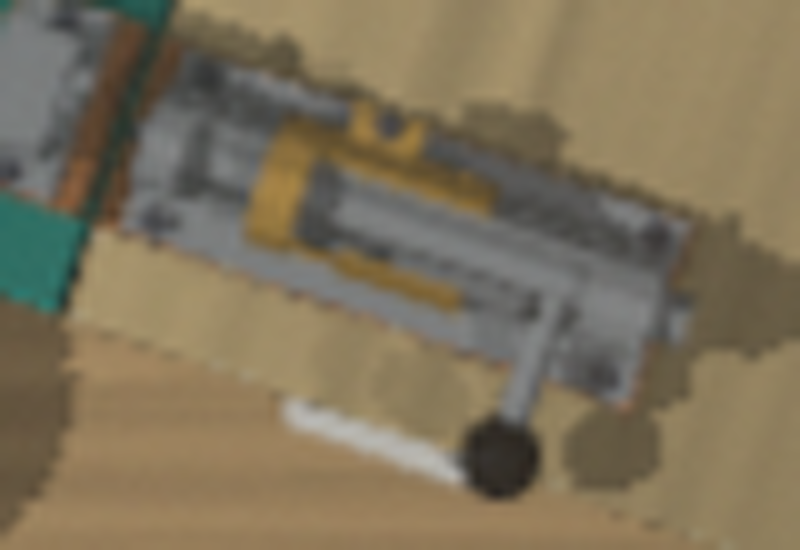

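The collar ring starts about 59.5 mm along +y, and the notch gap runs from about 48 to 59.5 mm. I expect the stem to meet the slot end at roughly 55 mm of travel. The jar is 98 mm behind the axis, so it's clear of the arm.

```bash
python3 -m pendant '[[0.0267,0.0295,0,0,0,0,0.034],[0.0267,0.0295,0,0,0,0,0.034],[0.0267,0.0295,0,0,0,0,0.034],[0.0267,0.0295,0,0,0,0,0.034],[0,0,0,0,0,-2,0.034],[0,0,0,0,0,0,0.034],[0,0,0,0,0,0,0.034]]'
```

```text
clock: 2.0
position: [474.3, 0.9, 223.7]
ee_rot: [0.986, -0.166, -0.0, 0.0]
contact_force: [0.2, -0.5, -0.5]
gripper_width: 34.1
grasp_force: 0.0
```

```bash
python3 -m pendant '[[0.0008,0.0017,0.02,0,0,0,0.034],[0,0,0.02,0,0,0,0.034],[0,0,0.012,0,0,0,0.034],[0,0,0.01,0,0,0,0.034],[0,0,0,0,0,0,0.034],[0,0,0,0,0,0,0.034]]'
python3 - <<'E'
from h import *
s=grab("side","side1");save(s,"s1",(140,140,260,230),6.6)
E
```

```text
clock: 2.6
position: [475.1, -0.6, 162.4]
ee_rot: [0.986, -0.165, 0.0, 0.0]
contact_force: [-0.5, 0.2, 0.3]
gripper_width: 34.1
grasp_force: 0.0
```

View pics/s1.png

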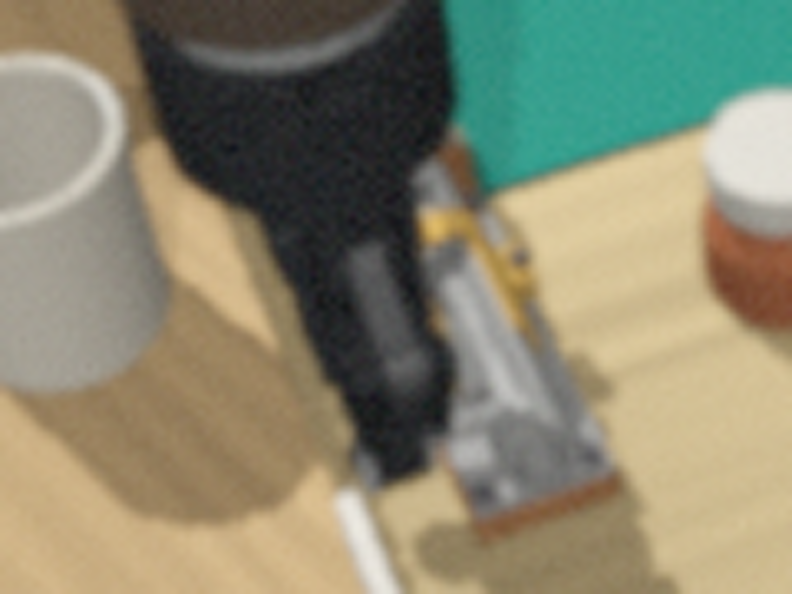

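The near finger hides the knob, with its tip at about (395,470) in the crop just above the deck, and the stem's place is between the fingers. I'll close in small steps and feel for the first touch.

```bash
for w in 1; do python3 -m pendant '[[0,0,0,0,0,0,0.026],[0,0,0,0,0,0,0.023],[0,0,0,0,0,0,0.023]]'; python3 -m pendant '[[0,0,0,0,0,0,0.0215],[0,0,0,0,0,0,0.0215]]'; python3 -m pendant '[[0,0,0,0,0,0,0.020],[0,0,0,0,0,0,0.020]]'; done
```

```text
clock: 2.95
position: [475.0, -1.0, 162.4]
ee_rot: [0.986, -0.165, 0.0, -0.0]
contact_force: [0.8, -0.2, -0.4]
gripper_width: 23.0
grasp_force: 0.0
clock: 3.15
position: [474.9, -1.1, 162.1]
ee_rot: [0.986, -0.165, 0.0, -0.0]
contact_force: [0.6, 0.3, 0.4]
gripper_width: 21.8
grasp_force: 0.0
clock: 3.35
position: [474.8, -1.1, 162.0]
ee_rot: [0.986, -0.165, -0.0, 0.0]
contact_force: [-0.5, 0.6, -0.5]
gripper_width: 20.0
grasp_force: 0.0
```

```bash
python3 -m pendant '[[0,0,0,0,0,0,0.018],[0,0,0,0,0,0,0.018]]'
```

```text
clock: 3.55
position: [474.8, -1.1, 162.0]
ee_rot: [0.986, -0.165, -0.0, 0.0]
contact_force: [0.1, 0.0, -0.6]
gripper_width: 17.9
grasp_force: 0.0
```

```bash
python3 -m pendant '[[0,0,0,0,0,0,0.015],[0,0,0,0,0,0,0.015]]'
python3 - <<'E'
from h import *
t=grab("top","top2");s=grab("side","side2")
k=[474.5,-1,156.5]
print(proj(t,[k]),proj(s,[k]),proj(load("top0"),[k]),proj(s,[[474.8,-1.1,137]]))
save(t,"t2",(215,205,295,265),10)
E
```

```text
clock: 3.75
position: [474.8, -1.0, 162.0]
ee_rot: [0.986, -0.165, -0.0, 0.0]
contact_force: [0.4, -0.2, -0.2]
gripper_width: 14.7
grasp_force: 0.0
[[245.01407976 250.00368283]] [[196.61638682 208.41755425]] [[245.01407976 250.00368283]] [[198.09421903 214.33111945]]
```

View pics/t2.png

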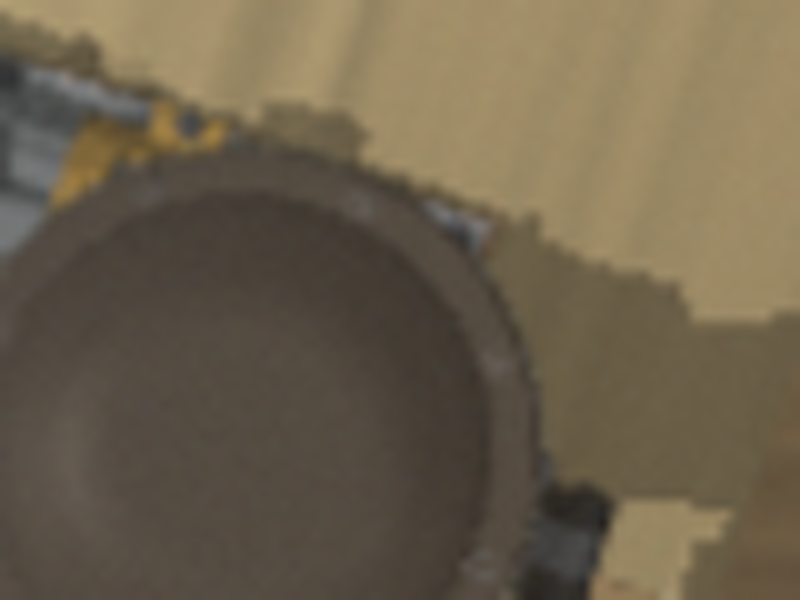

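Run:
```python
from h import *
s=load("side2");save(s,"s2",(150,150,240,230),7.4)
```

```text
(no output)
```

View pics/s2.png

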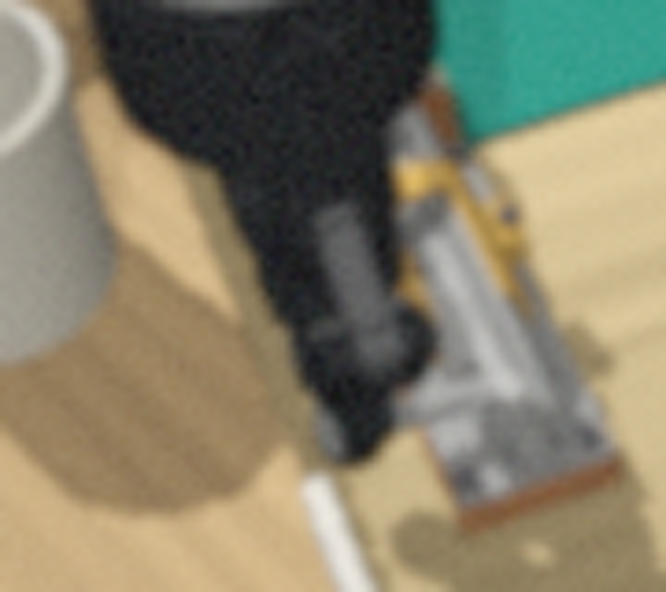

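Run:
```python
from h import *
s=load("side2");o=np.array([150,150])
ex=np.array([.9455,-.3256,0]);ey=np.array([.3256,.9455,0])
c=np.array([474.8,-1,0])
for z in(137,141,145,150,156):
    for a in(-11,11):
        for b in(-20,-7.5):print(z,a,b,((proj(s,[c+a*ex+b*ey+[0,0,z]])-o)*7.4).round(0).tolist())
g=s["image"];print(g[200:216,186:212].max(2))
```

```text
137 -11 -20 [[340.0, 547.0]]
137 -11 -7.5 [[325.0, 511.0]]
137 11 -20 [[419.0, 519.0]]
137 11 -7.5 [[404.0, 483.0]]
141 -11 -20 [[337.0, 538.0]]
141 -11 -7.5 [[323.0, 502.0]]
141 11 -20 [[418.0, 510.0]]
141 11 -7.5 [[402.0, 474.0]]
145 -11 -20 [[335.0, 529.0]]
145 -11 -7.5 [[321.0, 493.0]]
145 11 -20 [[416.0, 501.0]]
145 11 -7.5 [[400.0, 465.0]]
150 -11 -20 [[333.0, 518.0]]
150 -11 -7.5 [[318.0, 482.0]]
150 11 -20 [[414.0, 490.0]]
150 11 -7.5 [[398.0, 454.0]]
156 -11 -20 [[329.0, 504.0]]
156 -11 -7.5 [[315.0, 468.0]]
156 11 -20 [[411.0, 476.0]]
156 11 -7.5 [[395.0, 440.0]]
[[142 143 140 123  80  46  35  33  43  47  40  41  46  55  59  61  50  49
   46  38  55 103 136 148 138 137]
 [141 144 141 133  96  56  43  35  37  30  37  24  38  45  47  51  45  47
   51  66  95 131 157 162 153 150]
 [145 145 143 140 113  85  64  34  37  27  39  32  29  31  40  34  45  70
   92 109 132 156 171 171 169 167]
 [144 140 141 142 139 122  88  48  30  25  31  35  29  38  37  36  58  93
  115 138 151 166 175 171 169 166]
 [142 138 145 143 147 146 112  72  38  30  28  36  32  37  32  47  63  98
  126 141 
[... 524 characters left out ...]
80 132 172
  197 201 190 173 167 175 180 177]
 [161 174 179 168 151 141 130 114 106 107  74  44  33  34  64 120 171 195
  206 206 195 177 163 171 171 165]
 [175 190 199 187 162 142 136 119 107  93  74  50  43  59 102 151 187 203
  205 203 195 182 166 160 158 146]
 [188 206 207 199 175 148 141 131 121 101  86  81  94 118 150 178 195 202
  201 201 198 189 172 152 138 125]
 [207 212 211 203 185 163 156 156 144 135 134 142 148 167 184 193 197 201
  202 200 200 195 179 152 129 115]
 [214 216 214 209 197 187 191 190 174 156 160 175 186 190 197 197 200 202
  201 203 201 198 187 157 126 103]
 [217 218 216 213 209 215 222 218 193 166 163 176 192 197 198 200 201 203
  203 203 203 203 194 171 137 106]]
```

The stem is still level and its end shows at (390,415) in the crop. The finger end is at (355,455), higher than z = 137 would project. So the fingertips probably sit above the ball and closed over nothing. I'll reopen and go down carefully, watching the vertical force.

```bash
python3 -m pendant '[[0,0,0,0,0,0,0.034],[0,0,0,0,0,0,0.034],[0,0,0,0,0,0,0.034],[0,0,0.003,0,0,0,0.034],[0,0,0,0,0,0,0.034]]';python3 -m pendant '[[0,0,0.002,0,0,0,0.034],[0,0,0,0,0,0,0.034]]'
python3 - <<'E'
from h import *
from bench import arm
st=arm.read_state();print(st["position"],st["joints"])
t=load("top2");s=load("side2")
for z in(250,300,350):print(z,proj(t,[[474.8,-1,z]]),proj(s,[[474.8,-1,z]]))
s=grab("side","side3");g=s["image"].max(2)
print(g[200:222,186:212])
E
```

```text
clock: 4.35
position: [474.5, -1.1, 158.6]
ee_rot: [0.986, -0.165, -0.0, 0.0]
contact_force: [-1.2, 0.8, 0.1]
gripper_width: 33.7
grasp_force: 0.0
clock: 4.55
position: [474.7, -1.1, 156.7]
ee_rot: [0.986, -0.165, -0.0, 0.0]
contact_force: [-0.9, -0.1, -0.1]
gripper_width: 34.1
grasp_force: 0.0
[474.655884    -1.11996591 156.69690092] [ 3.40961485e-01  1.95391388e-01 -4.47997702e-01 -9.30629646e-05
 -9.27990518e-01  8.97891890e-01]
250 [[243.77824783 249.78398296]] [[189.60883411 175.9839069 ]]
300 [[242.99775549 249.73100025]] [[185.16217612 155.67753139]]
350 [[242.11284387 249.67089272]] [[180.17820635 132.78747693]]
[[139 144 135 118  90  63  38  42  43  44  52  45  49  62  76  73  73  68
   60  45  36  36  47  87 111 119]
 [143 141 146 136 124  88  52  37  38  41  49  43  43  56  63  67  58  62
   56  44  34  32  53  92 124 132]
 [143 144 142 145 134 101  63  46  38  35  37  39  39  37  58  58  58  57
   51  34  36  40  67 109 138 145]
 [146 141 141 145 135 108  74  43  31  38  34  30  39  38  48  56  56  44
   49  38  32  34  65 106 134 137]
 [142 145 144 144 140 124  99  65  3
[... 1226 characters left out ...]
43 160 172
  187 196 201 203 193 172 134 107]
 [217 218 218 216 220 226 232 228 209 172 144 146 154 159 170 188 191 195
  202 202 202 201 191 179 144 118]
 [214 217 216 217 216 223 232 233 220 190 162 166 187 191 194 200 202 201
  201 199 197 187 178 169 147 126]
 [209 213 214 215 214 213 226 232 228 207 177 173 184 196 203 203 201 198
  192 188 180 169 154 155 141 126]
 [206 208 214 215 213 212 219 231 232 219 189 169 175 193 197 204 200 192
  173 165 159 151 147 146 141 133]
 [204 205 208 212 214 211 216 230 234 225 198 165 169 181 195 198 190 179
  158 146 147 143 145 142 141 136]
 [205 204 206 206 208 208 210 224 232 229 205 170 158 170 188 194 181 164
  148 145 144 144 144 144 144 137]]
```

```bash
python3 -m pendant '[[0,0,0.004,0,0,0,0.034],[0,0,0.003,0,0,0,0.034],[0,0,0,0,0,0,0.03],[0,0,0,0,0,0,0.026],[0,0,0,0,0,0,0.023]]';python3 -m pendant '[[0,0,0,0,0,0,0.0205],[0,0,0,0,0,0,0.0205]]'; python3 -m pendant '[[0,0,0,0,0,0,0.019],[0,0,0,0,0,0,0.018],[0,0,0,0,0,0,0.018]]'
```

```text
clock: 5.1
position: [474.9, -1.0, 150.1]
ee_rot: [0.986, -0.165, 0.0, 0.0]
contact_force: [0.0, -0.1, 0.1]
gripper_width: 22.8
grasp_force: 0.0
clock: 5.3
position: [475.1, -0.8, 150.2]
ee_rot: [0.986, -0.165, 0.0, -0.0]
contact_force: [-0.7, 1.3, 0.9]
gripper_width: 21.0
grasp_force: 0.7
clock: 5.6
position: [475.0, -0.9, 150.1]
ee_rot: [0.986, -0.165, 0.0, -0.0]
contact_force: [0.1, 1.8, -0.7]
gripper_width: 18.6
grasp_force: 1.8
```

```bash
python3 -m pendant '[[0,0,0,0,0,0,0.028],[0,0,0,0,0,0,0.028],[0,-0.0005,0.004,0,0,0,0.028],[0,0,0.003,0,0,0,0.028],[0,0,0,0,0,0,0.023],[0,0,0,0,0,0,0.023]]';python3 -m pendant '[[0,0,0,0,0,0,0.0205],[0,0,0,0,0,0,0.0205]]'; python3 -m pendant '[[0,0,0,0,0,0,0.019],[0,0,0,0,0,0,0.019]]'
```

```text
clock: 6.2
position: [474.9, -0.7, 142.8]
ee_rot: [0.986, -0.165, -0.0, 0.0]
contact_force: [0.2, -0.2, 0.5]
gripper_width: 22.9
grasp_force: 0.0
clock: 6.4
position: [475.1, -0.6, 143.1]
ee_rot: [0.986, -0.165, 0.0, -0.0]
contact_force: [-0.4, -0.5, -0.4]
gripper_width: 20.5
grasp_force: 0.0
clock: 6.6
position: [475.1, -0.5, 143.1]
ee_rot: [0.986, -0.165, 0.0, -0.0]
contact_force: [-0.2, 0.3, -0.4]
gripper_width: 18.8
grasp_force: 0.0
```

```bash
python3 -m pendant '[[0,0,0,0,0,0,0.018],[0,0,0,0,0,0,0.018]]'; python3 -m pendant '[[0,0,0,0,0,0,0.016],[0,0,0,0,0,0,0.016]]'
```

```text
clock: 6.8
position: [475.0, -0.6, 143.1]
ee_rot: [0.986, -0.165, 0.0, 0.0]
contact_force: [-0.8, -0.1, 0.5]
gripper_width: 18.0
grasp_force: 5.2
clock: 7.0
position: [475.0, -0.6, 143.2]
ee_rot: [0.986, -0.165, 0.0, 0.0]
contact_force: [-1.0, -0.7, 1.9]
gripper_width: 16.6
grasp_force: 27.0
```

```bash
python3 -m pendant '[[0,0,0,0,0,0,0.012],[0,0,0,0,0,0,0.010],[0,0,0,0,0,0,0.010]]'
```

```text
clock: 7.3
position: [475.1, -0.6, 143.2]
ee_rot: [0.986, -0.165, 0.0, 0.0]
contact_force: [-0.3, -0.8, 3.8]
gripper_width: 15.1
grasp_force: 58.6
```

Gripped at 58.6 N and centred. I'll start the lifting arc.

```bash
python3 -m pendant '[[0.0002,0,-0.0042,0,0,0,0.010],[0.0006,0,-0.0042,0,0,0,0.010]]'
```

```text
clock: 7.5
position: [475.6, -0.8, 150.7]
ee_rot: [0.986, -0.165, -0.0, -0.0]
contact_force: [3.7, -1.8, -7.0]
gripper_width: 15.4
grasp_force: 58.6
```

```bash
python3 -m pendant '[[0.001,0,-0.0041,0,0,0,0.010],[0.0014,0,-0.0039,0,0,0,0.010],[0.0018,0,-0.0038,0,0,0,0.010]]'; python3 -m pendant '[[0.0022,0,-0.0036,0,0,0,0.010],[0.0025,0,-0.0033,0,0,0,0.010],[0.0029,0,-0.0031,0,0,0,0.010]]'
```

```text
clock: 7.8
position: [480.0, -2.3, 163.9]
ee_rot: [0.986, -0.165, 0.0, 0.0]
contact_force: [-0.7, -0.5, 1.0]
gripper_width: 10.0
grasp_force: 0.0
clock: 8.1
position: [486.9, -4.7, 173.6]
ee_rot: [0.986, -0.165, -0.0, -0.0]
contact_force: [0.3, -0.1, 0.6]
gripper_width: 9.6
grasp_force: 0.0
```

The ball slipped out, so the grip was too shallow. I'll reopen, go back down the arc and take it deeper, feeling for the deck.

```bash
python3 -m pendant '[[0,0,0,0,0,0,0.034],[0,0,0,0,0,0,0.034],[0,0,0,0,0,0,0.034],[-0.0063,0,0.015,0,0,0,0.034],[-0.0063,0,0.0152,0,0,0,0.034],[0,0,0.003,0,0,0,0.034]]'; python3 -m pendant '[[0,0,0.002,0,0,0,0.034],[0,0,0,0,0,0,0.034]]';python3 -m pendant '[[0,0,0.002,0,0,0,0.034],[0,0,0,0,0,0,0.034]]'
python3 - <<'E'
from h import *
s=grab("side","side4");save(s,"s4",(150,150,240,230),7.4)
E
```

```text
clock: 8.7
position: [473.0, -0.8, 138.4]
ee_rot: [0.986, -0.165, -0.002, 0.001]
contact_force: [0.2, -0.5, -0.6]
gripper_width: 34.1
grasp_force: 0.0
clock: 8.9
position: [475.6, -0.5, 138.4]
ee_rot: [0.986, -0.165, 0.0, -0.0]
contact_force: [0.1, -0.1, -0.2]
gripper_width: 33.7
grasp_force: 0.0
clock: 9.1
position: [475.3, -0.6, 136.2]
ee_rot: [0.986, -0.165, 0.0, -0.0]
contact_force: [0.4, -0.2, 0.2]
gripper_width: 34.2
grasp_force: 0.0
```

View pics/s4.png

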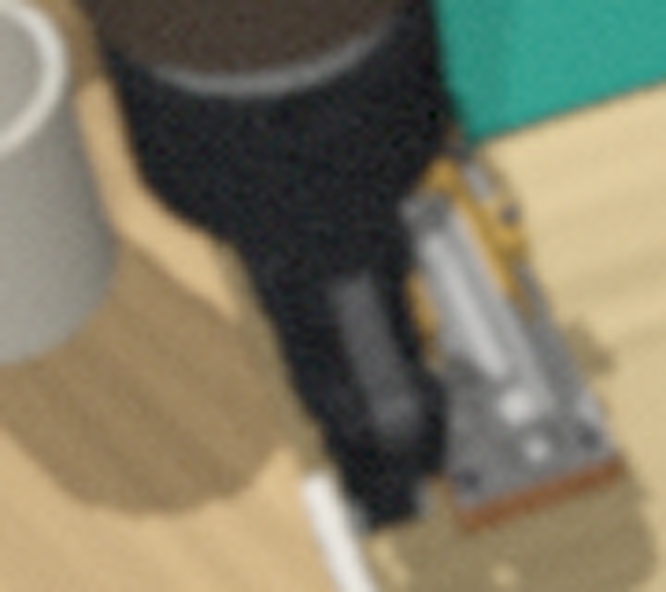

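The stem isn't visible at its old place, (480,400) to (390,415). Before closing again I need to see where the handle is, so I'll lift and look.

```bash
python3 -m pendant '[[0,0,-0.03,0,0,0,0.034],[-0.01,0,-0.03,0,0,0,0.034],[-0.03,0,-0.03,0,0,0,0.034],[-0.04,0,-0.01,0,0,0,0.034],[-0.04,0,0,0,0,0,0.034],[0,0,0,0,0,0,0.034]]'
python3 - <<'E'
from h import *
t=grab("top","top5");s=grab("side","side5")
a=cv2.resize(t["image"][205:265,205:275],(400,343),interpolation=2);b=cv2.resize(s["image"][150:230,160:240],(400,400),interpolation=2)
a=np.vstack([a,np.zeros((57,400,3),np.uint8)])
cv2.imwrite("pics/z5.png",cv2.cvtColor(np.hstack([a,b]),4))
E
```

```text
clock: 9.75
position: [358.2, 38.7, 236.7]
ee_rot: [0.987, -0.164, 0.0, -0.001]
contact_force: [0.9, 0.6, 0.8]
gripper_width: 34.3
grasp_force: 0.0
```

View pics/z5.png

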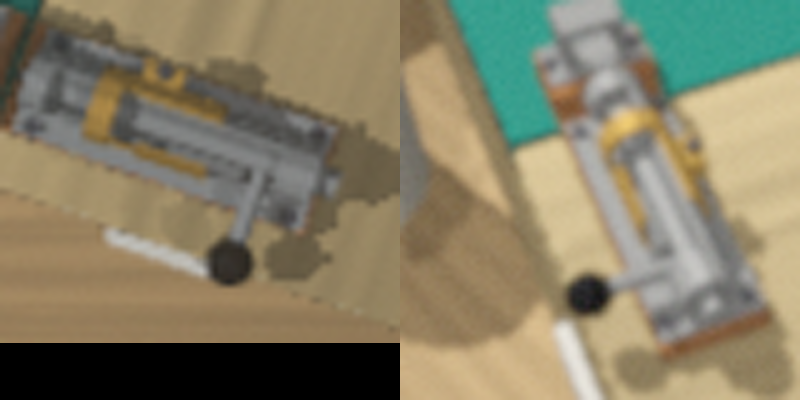

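The handle is back down in the open notch, with the knob at (230,262) in the left panel and (588,294) in the right, and nothing else has moved. I'll go back in deeper, feel for the deck, then grip.

```bash
python3 -m pendant '[[0.04,0,0,0,0,0,0.034],[0.04,0,0.01,0,0,0,0.034],[0.03,0,0.03,0,0,0,0.034],[0.01,0,0.03,0,0,0,0.034],[0,0,0.03,0,0,0,0.034],[0,0,0,0,0,0,0.034],[0,0,0,0,0,0,0.034]]'; python3 -m pendant '[[0,0,0.002,0,0,0,0.034],[0,0,0,0,0,0,0.034]]';python3 -m pendant '[[0,0,0.002,0,0,0,0.034],[0,0,0,0,0,0,0.034]]';python3 -m pendant '[[0,0,0.002,0,0,0,0.034],[0,0,0,0,0,0,0.034]]'
```

```text
clock: 10.55
position: [475.8, -1.1, 135.9]
ee_rot: [0.986, -0.165, -0.0, 0.001]
contact_force: [-0.0, 0.5, 0.9]
gripper_width: 34.4
grasp_force: 0.0
clock: 10.75
position: [475.9, -0.3, 135.4]
ee_rot: [0.986, -0.165, 0.001, -0.001]
contact_force: [0.5, -0.1, -0.5]
gripper_width: 33.8
grasp_force: 0.0
clock: 10.95
position: [475.1, -0.4, 132.6]
ee_rot: [0.986, -0.165, 0.001, -0.0]
contact_force: [0.3, -0.5, -0.3]
gripper_width: 34.0
grasp_force: 0.0
clock: 11.15
position: [474.8, -0.5, 130.0]
ee_rot: [0.986, -0.165, -0.0, 0.0]
contact_force: [-0.9, -0.3, 0.5]
gripper_width: 33.6
grasp_force: 0.0
```

```bash
python3 -m pendant '[[0,0,0.002,0,0,0,0.030],[0,0,0,0,0,0,0.026],[0,0,0,0,0,0,0.023]]';python3 -m pendant '[[0,0,0,0,0,0,0.020],[0,0,0,0,0,0,0.020]]';python3 -m pendant '[[0,0,0,0,0,0,0.018],[0,0,0,0,0,0,0.018]]'
```

```text
clock: 11.45
position: [475.0, -0.6, 127.9]
ee_rot: [0.986, -0.165, -0.0, 0.0]
contact_force: [-0.7, 0.2, 0.6]
gripper_width: 23.0
grasp_force: 0.0
clock: 11.65
position: [475.0, -0.6, 128.0]
ee_rot: [0.986, -0.165, 0.0, -0.0]
contact_force: [0.3, -0.1, -0.3]
gripper_width: 20.1
grasp_force: 0.0
clock: 11.85
position: [475.1, -0.4, 128.1]
ee_rot: [0.986, -0.165, 0.0, -0.0]
contact_force: [-1.1, 0.5, -0.0]
gripper_width: 18.3
grasp_force: 5.7
```

```bash
python3 -m pendant '[[0,0,0,0,0,0,0.016],[0,0,0,0,0,0,0.013],[0,0,0,0,0,0,0.010],[0,0,0,0,0,0,0.010]]'; python3 -m pendant '[[0.0002,0,-0.0042,0,0,0,0.010]]';  python3 -m pendant '[[0.0006,0,-0.0042,0,0,0,0.010]]'
```

```text
clock: 12.25
position: [475.1, -0.4, 128.2]
ee_rot: [0.986, -0.165, 0.0, -0.0]
contact_force: [0.1, 1.4, 1.9]
gripper_width: 15.7
grasp_force: 58.4
clock: 12.35
position: [475.2, -0.5, 131.7]
ee_rot: [0.986, -0.165, -0.0, -0.0]
contact_force: [2.5, 0.6, -4.9]
gripper_width: 15.7
grasp_force: 58.5
clock: 12.45
position: [475.5, -0.8, 135.8]
ee_rot: [0.986, -0.165, -0.0, -0.0]
contact_force: [2.8, 1.6, -6.2]
gripper_width: 15.7
grasp_force: 58.5
```

```bash
python3 -m pendant '[[0.001,0,-0.0041,0,0,0,0.010],[0.0014,0,-0.0039,0,0,0,0.010]]'; python3 -m pendant '[[0.0018,0,-0.0038,0,0,0,0.010],[0.0022,0,-0.0036,0,0,0,0.010]]'
```

```text
clock: 12.65
position: [477.4, -1.7, 144.2]
ee_rot: [0.986, -0.165, -0.001, 0.0]
contact_force: [2.0, 1.7, -3.3]
gripper_width: 15.4
grasp_force: 58.4
clock: 12.85
position: [480.6, -3.0, 151.7]
ee_rot: [0.986, -0.166, -0.001, 0.0]
contact_force: [-1.2, -2.2, 4.2]
gripper_width: 15.4
grasp_force: 59.7
```

```bash
python3 -m pendant '[[0.0025,0,-0.0033,0,0,0,0.010],[0.0029,0,-0.0031,0,0,0,0.010]]'; python3 -m pendant '[[0.0032,0,-0.0028,0,0,0,0.010],[0.0034,0,-0.0024,0,0,0,0.010]]'
```

```text
clock: 13.05
position: [483.2, -4.2, 157.4]
ee_rot: [0.986, -0.166, -0.004, 0.0]
contact_force: [2.5, 5.0, -8.9]
gripper_width: 15.0
grasp_force: 58.5
clock: 13.25
position: [492.4, -7.0, 163.9]
ee_rot: [0.986, -0.165, -0.001, 0.0]
contact_force: [-5.3, 3.7, 2.2]
gripper_width: 11.5
grasp_force: 53.6
```

```bash
python3 -m pendant '[[0,0,0,0,0,0,0.010]]'
python3 - <<'E'
from h import *
t=grab("top","top6");s=grab("side","side6")
y=np.radians(-19);ex=np.array([np.cos(y),np.sin(y),0]);ax=np.array([514.2,-14.7,156])
for th in(0,.4,.6,.8,1.0,1.2):
    k=ax-42*np.cos(th)*ex+[0,0,42*np.sin(th)]
    m=ax-20*np.cos(th)*ex+[0,0,20*np.sin(th)]
    print(th,proj(s,[k]).round(),proj(s,[m]).round())
print(s["image"].max(2)[186:214,192:222])
E
```

```text
clock: 13.35
position: [495.1, -7.2, 164.7]
ee_rot: [0.986, -0.165, 0.002, 0.0]
contact_force: [-0.2, -0.5, 0.7]
gripper_width: 9.7
grasp_force: 0.0
0 [[197. 209.]] [[207. 205.]]
0.4 [[197. 203.]] [[208. 202.]]
0.6 [[199. 200.]] [[209. 201.]]
0.8 [[201. 197.]] [[210. 199.]]
1.0 [[204. 194.]] [[211. 198.]]
1.2 [[208. 191.]] [[213. 197.]]
[[219 220 219 209 177 116  52  38  41  44  36  37  38  43  56  73  94 104
  100 105 101  97  94  84  76  85  95 104 116 139]
 [223 221 218 215 196 147  79  40  38  44  36  46  46  55  65  71  85 101
  101 101 100  91  78  63  53  59  67  86  99 124]
 [220 219 217 216 204 172 118  58  40  37  39  52  65  72  76  76  77  96
   97  95  92  84  76  59  56  47  49  70  87 108]
 [217 216 215 213 211 193 150  89  44  32  48  60  75  82  75  64  72  80
   89  87  83  84  77  66  49  48  50  65  86 103]
 [215 214 213 213 210 205 173 112  47  40  46  55  63  68  60  52  56  72
   81  90  92  95  89  80  65  56  47  63  84  99]
 [213 212 213 212 213 210 189 132  56  38  33  43  42  49  46  54  56  72
   85  95  98  96  91  84  58  53  47  61  84 103]
 [212 213 2
[... 2039 characters left out ...]
158 164 169 164 168 175
  176 180 179 170 150 123 118 119 118 117 122 122]
 [130  87  47  33  45  40  36  26  31  71 125 168 188 194 188 175 168 175
  179 179 178 171 152 126 118 110 116 116 123 126]
 [129  98  52  42  32  35  37  30  47  99 153 191 203 204 193 178 168 170
  172 172 168 160 140 123 116 114 110 109 119 126]
 [137 110  76  48  37  33  39  46  81 132 177 197 205 203 196 181 170 163
  160 150 143 135 128 120 117 114 102 107 117 121]
 [144 131 112  78  66  68  70  91 126 166 192 200 202 201 199 190 175 160
  148 129 118 116 120 119 119 113 113 110 112 118]
 [158 156 143 122 120 126 136 146 168 186 198 201 199 201 201 195 182 156
  131 114  98  97 102 114 119 119 114 113 116 116]]
```

Run:
```python
from h import *
y=np.radians(-19);ex=np.array([np.cos(y),np.sin(y),0]);ey=np.array([-np.sin(y),np.cos(y),0])
for n,c,w in(("side6",[495.1,-7.2,164.7],9.7),("side2",[474.8,-1,162],14.7),("side3",[474.7,-1.1,156.7],34)):
    s=load(n);c=np.array(c)
    for d in(-25,-10,0,10):
        print(n,d,[proj(s,[c+a*ex-(w/2+b)*ey+[0,0,d]]).round(1)[0].tolist() for b in(0,10) for a in(-11,11)])
s=load("side0");t=load("top0")
for n in("top5","side5"):
    d=load(n);g=d["image"].max(2)
    m=(g<60).astype(np.uint8);q=np.zeros_like(m)
    if n[0]=="t":q[240:262,232:256]=1
    else:q[199:217,188:206]=1
    k,l,st,ce=cv2.connectedComponentsWithStats(m*q);i=1+st[1:,4].argmax();print(n,st[i],ce[i])
    if n[0]=="t":T=(d,ce[i])
    else:print(tri(*T,d,ce[i]))
```

```text
side6 -25 [[203.5, 213.3], [214.1, 209.6], [205.2, 217.1], [215.8, 213.4]]
side6 -10 [[202.6, 208.7], [213.3, 205.0], [204.2, 212.6], [215.1, 208.8]]
side6 0 [[201.9, 205.6], [212.8, 201.8], [203.6, 209.4], [214.6, 205.6]]
side6 10 [[201.3, 202.4], [212.3, 198.6], [203.0, 206.2], [214.1, 202.4]]
side2 -25 [[193.9, 219.0], [204.6, 215.2], [195.5, 222.8], [206.2, 219.0]]
side2 -10 [[192.8, 214.4], [203.7, 210.7], [194.4, 218.3], [205.3, 214.5]]
side2 0 [[192.0, 211.3], [203.0, 207.5], [193.7, 215.2], [204.7, 211.4]]
side2 10 [[191.3, 208.2], [202.4, 204.3], [192.9, 212.1], [204.1, 208.2]]
side3 -25 [[195.8, 224.3], [206.5, 220.5], [197.4, 228.2], [208.2, 224.4]]
side3 -10 [[194.7, 219.9], [205.6, 216.1], [196.3, 223.8], [207.3, 219.9]]
side3 0 [[194.0, 216.8], [205.0, 213.0], [195.6, 220.8], [206.7, 216.9]]
side3 10 [[193.2, 213.7], [204.4, 209.8], [194.9, 217.7], [206.1, 213.8]]
top5 [242 248   7   7  40] [244.975 250.675]
side5 [194 206   7   6  36] [197.13888889 208.61111111]
(array([474.00564178,  -1.45509904, 156.40713626]), np.float64(1.5881969295784633))
```

Both slips look the same: the pads slid up about 30 mm while the handle never rose. I'll regrip, make a slow short lift and look at the steady force to tell a stuck handle from slipping pads.

```bash
python3 -m pendant '[[0,0,0,0,0,0,0.034],[0,0,0,0,0,0,0.034],[0,0,0,0,0,0,0.034],[-0.01,0,0.008,0,0,0,0.034],[-0.0095,0,0.0116,0,0,0,0.034],[0,0,0.012,0,0,0,0.030],[0,0,0,0,0,0,0.022],[0,0,0,0,0,0,0.019],[0,0,0,0,0,0,0.016],[0,0,0,0,0,0,0.012],[0,0,0,0,0,0,0.010]]'; python3 -m pendant '[[0,0,-0.001,0,0,0,0.010],[0,0,-0.001,0,0,0,0.010]]'; python3 -m pendant '[[0,0,-0.001,0,0,0,0.010],[0,0,-0.001,0,0,0,0.010]]'; python3 -m pendant '[[0,0,0,0,0,0,0.010],[0,0,0,0,0,0,0.010],[0,0,0,0,0,0,0.010]]'; python3 -c "
from bench import arm;print(arm.read_state()['wrist_torque'])
from h import *
grab('side','side7')"
```

```text
clock: 14.55
position: [475.0, -0.4, 132.3]
ee_rot: [0.986, -0.165, 0.0, -0.0]
contact_force: [-0.2, 0.4, 0.6]
gripper_width: 15.5
grasp_force: 58.4
clock: 14.75
position: [475.0, -0.5, 133.9]
ee_rot: [0.986, -0.165, 0.0, -0.0]
contact_force: [1.5, -0.4, -2.6]
gripper_width: 15.6
grasp_force: 58.5
clock: 14.95
position: [475.1, -0.5, 135.7]
ee_rot: [0.986, -0.165, 0.0, -0.0]
contact_force: [2.8, 0.0, -3.9]
gripper_width: 15.6
grasp_force: 58.5
clock: 15.25
position: [475.1, -0.5, 135.8]
ee_rot: [0.986, -0.165, 0.0, -0.0]
contact_force: [3.9, -0.6, -2.8]
gripper_width: 15.6
grasp_force: 58.5
[-0.23572911 -0.81410884  0.01464985]
```

```bash
python3 -m pendant '[[0.0004,0,-0.0021,0,0,0,0.010],[0.0004,0,-0.0021,0,0,0,0.010],[0.0005,0,-0.002,0,0,0,0.010],[0.0005,0,-0.002,0,0,0,0.010]]'; python3 -m pendant '[[0.0007,0,-0.002,0,0,0,0.010],[0.0007,0,-0.002,0,0,0,0.010],[0,0,0,0,0,0,0.010]]'; python3 -c "
from h import *
s=grab('side','side8')
a=load('side7')['image'].max(2);b=s['image'].max(2)
print(a[198:216,194:216]);print(b[198:216,194:216])"
```

```text
clock: 15.7
position: [475.9, -1.0, 143.9]
ee_rot: [0.986, -0.165, -0.001, 0.0]
contact_force: [1.8, 1.7, -3.7]
gripper_width: 15.7
grasp_force: 58.5
clock: 16.0
position: [475.6, -1.4, 147.6]
ee_rot: [0.986, -0.166, -0.002, -0.0]
contact_force: [-3.6, 4.0, -1.5]
gripper_width: 15.3
grasp_force: 59.8
[[ 40  41  51  76  97 105 101 102  87  69  75 103 130 139 137 131 132 132
  138 143 164 186]
 [ 39  44  48  70  92 100 101 101  90  81  80 100 118 124 135 132 125 119
  116 116 142 176]
 [ 32  41  44  63  85  95 102 101  99  86  80  82  90 105 124 126 115 103
   99 103 129 159]
 [ 41  41  42  62  81  92  97 100 100  93  79  68  62  74  88 103 104 101
  101  98 113 134]
 [ 43  56  60  68  79  94  94  96  93  87  81  63  54  49  63  75  90 100
  105 104 110 119]
 [ 60  69  71  72  74  82  88  90  85  84  76  68  53  44  56  66  86  97
  105 107 111 120]
 [ 64  72  71  61  59  67  83  84  88  88  90  83  63  53  57  57  78  98
  104 107 107 120]
 [ 51  56  54  47  43  59  81  89  95  98  96  87  64  54  46  61  83 111
  119 114 114 117]
 [ 39  42  47  41  52  64  82  98  97  94  88  84  66 
[... 1851 characters left out ...]
1 117 143 154 166 175 181 181
  179 169 149 127]
 [ 96  61  43  29  33  29  32  42  30  48  84 129 153 161 165 174 179 179
  180 174 162 137]
 [112  81  56  37  35  39  40  39  36  50  81 125 154 161 161 170 175 180
  180 176 170 152]
 [123 103  82  58  45  35  39  41  41  47  86 128 159 163 159 154 164 175
  181 178 173 160]
 [128 118 104  71  43  42  40  36  44  67 105 145 172 180 164 141 147 159
  164 163 165 152]
 [141 127 114  84  46  46  54  69  97 118 150 175 190 193 175 142 131 131
  132 128 127 128]
 [166 141 120  99  77  87 108 128 147 170 184 194 200 202 184 152 124 105
   94  90  96 109]
 [193 156 133 129 134 147 162 174 187 193 201 202 202 202 193 171 136 103
   90  84  93 112]]
```

Run:
```python
from h import *
L=[cv2.resize(load(n)["image"][180:225,182:227],(400,400),interpolation=2) for n in("side8","side5")]
cv2.imwrite("pics/z8.png",cv2.cvtColor(np.hstack(L),4))
```

```text
(no output)
```

View pics/z8.png

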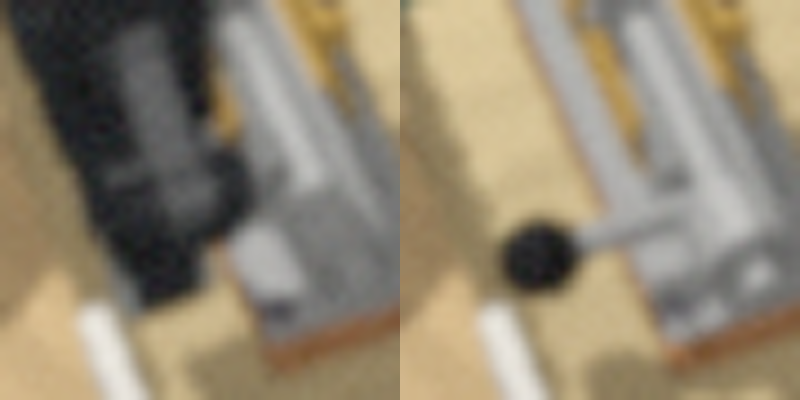

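In the left panel, with the tool lifted, the stem no longer crosses (215,235). In the right panel the resting stem runs from (590,240) to (690,200). So the handle does rise with the pads, and the later slip comes from the ball twisting under a hard grip. I'll ease the grip so the ball can spin, and continue the arc slowly.

```bash
python3 -m pendant '[[0,0,0,0,0,0,0.0165],[0,0,0,0,0,0,0.0172]]'; python3 -m pendant '[[0.0009,0,-0.0019,0,0,0,0.0172],[0.0009,0,-0.0019,0,0,0,0.0172],[0.0011,0,-0.0018,0,0,0,0.0172],[0.0011,0,-0.0018,0,0,0,0.0172]]'; python3 -m pendant '[[0.0012,0,-0.0017,0,0,0,0.0172],[0.0013,0,-0.0017,0,0,0,0.0172],[0,0,0,0,0,0,0.0172]]'
```

```text
clock: 16.25
position: [476.2, -1.6, 148.2]
ee_rot: [0.986, -0.165, -0.002, 0.001]
contact_force: [-4.0, 4.1, -0.3]
gripper_width: 17.0
grasp_force: 17.0
clock: 16.65
position: [480.8, -3.1, 155.7]
ee_rot: [0.986, -0.165, -0.001, 0.001]
contact_force: [-5.0, 2.4, 0.1]
gripper_width: 17.5
grasp_force: 16.9
clock: 16.95
position: [484.1, -4.1, 159.2]
ee_rot: [0.986, -0.165, 0.0, 0.0]
contact_force: [-4.0, -0.5, 0.0]
gripper_width: 17.4
grasp_force: 16.9
```

```bash
python3 -m pendant '[[0.0014,0,-0.0016,0,0,0,0.0172],[0.0014,0,-0.0015,0,0,0,0.0172],[0.0015,0,-0.0014,0,0,0,0.0172],[0.0016,0,-0.0013,0,0,0,0.0172]]'; python3 -m pendant '[[0.0017,0,-0.0012,0,0,0,0.0172],[0.0017,0,-0.0012,0,0,0,0.0172],[0,0,0,0,0,0,0.0172]]'
```

```text
clock: 17.35
position: [489.7, -5.8, 164.8]
ee_rot: [0.986, -0.165, 0.0, 0.0]
contact_force: [-3.4, -1.2, -0.1]
gripper_width: 16.9
grasp_force: 17.0
clock: 17.65
position: [493.3, -6.7, 167.3]
ee_rot: [0.986, -0.165, 0.0, -0.0]
contact_force: [-1.8, -1.3, 1.1]
gripper_width: 17.1
grasp_force: 17.0
```

```bash
python3 -m pendant '[[0.0018,0,-0.0011,0,0,0,0.0172],[0.0018,0,-0.001,0,0,0,0.0172],[0.0019,0,-0.0009,0,0,0,0.0172],[0.0019,0,-0.0008,0,0,0,0.0172]]'; python3 -m pendant '[[0.002,0,-0.0007,0,0,0,0.0172],[0.002,0,-0.0006,0,0,0,0.0172],[0,0,0,0,0,0,0.0172]]'
python3 - <<'E'
from h import *
s=grab("side","side9");t=grab("top","top9")
y=np.radians(-19);ex=np.array([np.cos(y),np.sin(y),0]);ax=np.array([514.,-15,156])
for th in(0,1,1.3):print(proj(s,[ax-42*np.cos(th)*ex+[0,0,42*np.sin(th)],ax-20*np.cos(th)*ex+[0,0,20*np.sin(th)]]).round().tolist())
print(s["image"].max(2)[186:214,190:222])
E
```

```text
clock: 18.05
position: [500.0, -9.1, 171.1]
ee_rot: [0.986, -0.165, 0.0, -0.0]
contact_force: [-4.7, 0.2, 2.6]
gripper_width: 16.9
grasp_force: 15.6
clock: 18.35
position: [504.2, -10.4, 172.4]
ee_rot: [0.986, -0.165, 0.001, -0.0]
contact_force: [-2.9, -1.8, 1.9]
gripper_width: 17.1
grasp_force: 12.1
[[197.0, 209.0], [207.0, 205.0]]
[[204.0, 194.0], [211.0, 198.0]]
[[210.0, 190.0], [214.0, 196.0]]
[[219 219 221 219 217 209 192 175 179 178 180 179 167 127  67  40  35  41
   41  45  37  41  44  49  56  74  92  92  97  92  86  76]
 [221 222 219 221 217 215 200 178 176 178 180 180 169 134  77  40  38  39
   40  37  42  47  49  47  50  65  80  87  91  81  77  67]
 [221 220 220 219 218 216 207 188 176 174 178 179 166 135  84  44  35  40
   34  45  40  45  53  50  49  53  67  73  77  73  68  57]
 [219 217 218 214 215 213 210 199 181 172 176 172 161 121  77  43  37  36
   39  34  36  40  42  49  47  48  58  64  63  60  52  46]
 [215 215 214 212 212 211 213 206 190 179 171 161 134  92  58  41  39  41
   41  36  37  37  41  36  39  39  50  54  61  57  42  36]
 [210 211 213 211 213 213 213 211 
[... 2325 characters left out ...]
4 161 144 126 120 116 117 119 124]
 [145 143 148 156 173 200 207 212 211 213 214 214 216 214 211 206 194 176
  170 176 182 180 180 178 168 151 126 117 113 117 124 126]
 [149 144 144 152 172 194 210 215 215 214 214 216 214 213 211 207 195 174
  168 171 179 180 181 176 172 159 133 114 109 113 120 125]
 [160 144 146 153 170 193 212 214 217 214 213 212 211 210 204 204 196 179
  171 173 178 178 179 177 174 164 141 120 107 110 116 122]
 [172 151 145 149 166 189 208 214 213 210 208 206 206 204 201 201 198 189
  175 173 178 176 171 170 170 169 153 126 113 110 112 120]
 [183 161 158 158 165 179 194 203 205 204 202 200 200 200 200 202 200 195
  183 173 172 164 151 145 154 167 163 150 126 116 117 115]]
```

The picture numbers put the knob blob at about (204.5, 193.5), which projects to a handle angle of about 1.03, so the ball has crept to the pads' outer edge. I'll firm the grip a little and nudge on, checking the knob numerically.

```bash
python3 -m pendant '[[0,0,0,0,0,0,0.0162],[0,0,0,0,0,0,0.0155]]'; python3 -m pendant '[[0.0015,0,-0.0008,0,0,0,0.0155],[0.0015,0,-0.0008,0,0,0,0.0155]]'; python3 -c "
from h import *
s=grab('side','side10');print(s['image'].max(2)[184:202,196:220])"
```

```text
clock: 18.65
position: [503.4, -10.2, 172.0]
ee_rot: [0.986, -0.165, -0.0, -0.0]
contact_force: [-1.8, 0.3, 1.5]
gripper_width: 16.1
grasp_force: 28.3
clock: 18.85
position: [506.1, -11.2, 173.5]
ee_rot: [0.986, -0.165, -0.0, -0.0]
contact_force: [-2.7, 0.6, -0.4]
gripper_width: 16.0
grasp_force: 28.3
[[176 175 178 178 175 173 167 151 109  65  38  39  45  49  61  59  59  52
   53  56  70  82  90  91]
 [182 175 178 179 181 179 180 159 118  67  41  38  44  41  43  46  41  47
   50  51  76  86  96  99]
 [191 175 177 180 179 184 179 167 133  78  40  40  37  33  35  38  38  49
   49  58  76  81  92  91]
 [200 180 175 178 181 179 180 170 140  89  43  38  33  36  36  39  41  52
   49  53  57  69  83  78]
 [205 189 177 175 178 180 175 159 133  84  41  37  42  35  31  35  42  46
   44  45  52  63  68  62]
 [210 198 181 177 178 177 162 139  97  66  43  37  44  29  33  27  36  36
   46  41  45  46  61  57]
 [211 205 192 176 174 170 146  99  63  46  50  51  51  48  37  26  23  36
   26  35  38  37  46  42]
 [214 211 201 183 172 161 123  75  55  54  51  67  77  63  39  39  27  36
   31  36  24  3
[... 321 characters left out ...]
17 215 209 189 159 128  92  53  36  39  62  90 102  87  62  33  34
   35  35  36  36  61  87]
 [214 214 213 208 195 168 154 129  86  63  53  64  94 114 107  76  44  41
   37  40  42  41  57  80]
 [211 210 209 207 199 182 171 156 134 107 103 102 106 116 114  82  53  38
   42  42  38  37  47  83]
 [208 205 205 204 201 188 176 168 163 156 151 146 134 127 113  92  55  40
   35  44  40  47  51  81]
 [203 203 204 202 204 198 185 177 176 173 175 171 159 140 122 100  64  41
   36  41  53  59  77  91]
 [204 203 203 204 205 202 195 177 171 178 178 178 171 152 132 111  79  55
   57  66  84  93 100 109]
 [203 206 206 208 210 211 200 182 170 173 178 181 178 165 147 125  99  80
   76  93 111 115 122 123]]
```

```bash
python3 -m pendant '[[0.0015,0,-0.0006,0,0,0,0.0155],[0.0015,0,-0.0006,0,0,0,0.0155],[0.0015,0,-0.0005,0,0,0,0.0155]]'; python3 -m pendant '[[0.0015,0,-0.0004,0,0,0,0.0155],[0.0015,0,-0.0003,0,0,0,0.0155]]'; python3 -c "
from h import *
s=grab('side','side11');print(s['image'].max(2)[184:202,198:222])
ex=np.array([.9455,-.3256,0]);ax=np.array([514.,-15,156])
for th in(1.,1.1,1.2,1.3,1.4):print(th,proj(s,[ax-42*np.cos(th)*ex+[0,0,42*np.sin(th)]]).round(1))"
```

```text
clock: 19.2
position: [511.2, -12.9, 175.2]
ee_rot: [0.986, -0.165, 0.0, -0.0]
contact_force: [-0.1, -0.3, -2.9]
gripper_width: 15.7
grasp_force: 2.0
clock: 19.4
position: [514.3, -13.7, 176.9]
ee_rot: [0.986, -0.165, 0.001, -0.0]
contact_force: [-0.2, 0.5, 0.2]
gripper_width: 15.2
grasp_force: 0.0
[[176 179 177 170 172 171 173 155 136 139 127  88  42  32  38  46  31  37
   42  47  50  47  51  57]
 [178 180 178 178 178 181 180 169 146 130 125  94  53  46  33  36  29  33
   37  45  44  44  49  52]
 [175 179 181 182 182 180 181 175 154 133 128  96  60  49  44  39  30  24
   23  38  38  41  40  45]
 [177 179 180 179 180 181 181 178 164 146 138 108  73  61  64  51  35  33
   32  37  32  33  34  39]
 [175 176 178 179 180 181 180 180 178 170 153 121  82  74  83  71  48  31
   32  28  37  27  38  36]
 [180 176 178 179 181 178 182 180 180 177 161 137  98  86  94  78  53  36
   34  20  24  26  24  35]
 [189 179 176 178 182 179 181 179 183 182 171 148 120 105 102  90  63  42
   23  36  36  25  35  42]
 [203 183 174 176 180 181 177 181 182 185 176 160 144 131 117 105  83  52
   35  30  29  39  
[... 416 characters left out ...]
7  52  41  43  46  71 110 143 157 152 137 136 146 152 144 130 121 107
   74  38  42  50  49  61]
 [ 51  46  44  39  30  45  82 122 147 148 138 136 146 154 153 137 124 108
   84  62  66  78  91  99]
 [ 40  50  45  40  31  35  61 102 131 136 131 137 142 150 147 140 127 123
  111 111 111 115 122 121]
 [ 41  40  43  35  32  34  49  89 120 132 129 133 135 140 136 133 128 130
  142 147 145 136 130 127]
 [ 37  39  39  33  28  38  51  90 118 122 126 123 125 126 129 126 133 138
  160 166 153 135 122 120]
 [ 49  32  32  29  40  63  85 112 131 130 130 127 120 123 123 124 129 150
  171 176 155 131 117 120]]
1.0 [[204. 194.]]
1.1 [[205.7 192.6]]
1.2 [[207.6 191.4]]
1.3 [[209.5 190.3]]
1.4 [[211.5 189.3]]
```

The ball slipped off and the handle fell back, though it was around 1.1 rad first. Friction alone won't carry it. New plan: tilt the tool about 40° forward and lift the knob from outside and below in the groove between the two finger edges. First I'll back off, tilt in free air and measure where the tips really are.

```bash
python3 -m pendant '[[0,0,-0.02,0,0,0,0.014],[0,0,-0.03,0,0,0,0.014],[-0.02,0,-0.01,0,0,0,0.014],[-0.02,0,0,0,8.5,0,0.014],[0,0,0,0,8.5,0,0.014],[0,0,0,0,8.5,0,0.014],[0,0,0,0,8.5,0,0.014],[0,0,0,0,6,0,0.014],[0,0,0,0,0,0,0.014],[0,0,0,0,0,0,0.014]]'
python3 - <<'E'
from h import *
from bench import arm
st=arm.read_state();print(st["joints"].round(3));p=st["position"]
M=R.from_quat(st["ee_rot"]).as_matrix();print(M.round(3).tolist())
t=grab("top","top12");s=grab("side","side12")
for n in("top","side"):
    d=load(n+"12")
    m=(d["image"].max(2)<62).astype(np.uint8);m=cv2.morphologyEx(m,cv2.MORPH_OPEN,np.ones((2,2)))
    g=proj(d,[p+M[:,2]*k for k in(-60,-30,0,25)]);print(n,g.round(0).tolist())
    k,l,st_,ce=cv2.connectedComponentsWithStats(m)
    u=(g[3]-g[0])/np.linalg.norm(g[3]-g[0]);v=np.array([-u[1],u[0]])
    yy,xx=np.nonzero(m);P=np.c_[xx,yy]-g[0];a=P@u;b=P@v
    sel=(abs(b)<14)&(a>-30)&(a<70)
    for k in range(-10,50,2):
        q=sel&(a>=k)&(a<k+2);print(k,q.sum(),b[q].min().round(1) if q.any() else'',b[q].max().round(1) if q.any() else'',end=' | ')
    print(np.linalg.norm(g[3]-g[0]))
E
```

```text
clock: 20.45
position: [484.0, -15.1, 243.8]
ee_rot: [0.943, -0.168, 0.281, 0.058]
contact_force: [0.1, 0.4, -0.1]
gripper_width: 14.0
grasp_force: 0.0
[ 0.425 -0.11  -0.942  0.955 -0.508 -0.007]
[[0.785, -0.349, 0.511], [-0.284, -0.937, -0.204], [0.55, 0.015, -0.835]]
top [[244.0, 261.0], [248.0, 253.0], [251.0, 245.0], [254.0, 239.0]]
-10 57 -13.9 13.8 | -8 56 -13.4 13.9 | -6 50 -13.8 13.5 | -4 44 -13.7 13.2 | -2 39 -14.0 13.7 | 0 39 -13.8 13.9 | 2 40 -13.3 14.0 | 4 35 -13.7 13.2 | 6 31 -8.2 13.7 | 8 23 -8.1 11.6 | 10 18 -8.0 11.7 | 12 14 -7.9 11.4 | 14 5 8.8 11.0 | 16 0   | 18 0   | 20 0   | 22 0   | 24 0   | 26 0   | 28 0   | 30 0   | 32 0   | 34 0   | 36 0   | 38 0   | 40 0   | 42 0   | 44 0   | 46 0   | 48 0   | 23.950547081455518
side [[176.0, 165.0], [188.0, 173.0], [199.0, 180.0], [208.0, 186.0]]
-10 45 -13.6 8.3 | -8 47 -13.8 8.7 | -6 48 -13.5 9.8 | -4 46 -13.7 10.5 | -2 45 -11.1 10.8 | 0 49 -11.4 13.7 | 2 48 -10.7 14.0 | 4 42 -10.4 13.8 | 6 39 -6.1 13.6 | 8 42 -6.4 13.9 | 10 44 -7.9 13.7 | 12 44 -7.6 13.5 | 14 43 -7.8 13.8 | 16 26 -7.5 10.5 | 18 20 -7.7 6.7 | 20 20 -7.4 7.0 | 22 19 -7.6 6.8 | 24 17 -7.3 6.9 | 26 14 0.1 6.4 | 28 10 0.4 5.4 | 30 0   | 32 0   | 34 0   | 36 0   | 38 0   | 40 0   | 42 0   | 44 0   | 46 0   | 48 0   | 38.15832260924411
```

Run:
```python
from h import *
from bench import arm
st=arm.read_state();p=st["position"];M=R.from_quat(st["ee_rot"]).as_matrix()
t,s=load("top12"),load("side12")
def pt(d,a,b):
    g=proj(d,[p+M[:,2]*k for k in(-60,25)]);u=(g[1]-g[0])/np.linalg.norm(g[1]-g[0]);return g[0]+a*u+b*np.array([-u[1],u[0]])
for A,B in(((14.5,10),(29.5,3.2)),((13.5,-7),(25.5,-5))):
    X,e=tri(t,pt(t,*A),s,pt(s,*B));print(X.round(1),e,"tool frame",(M.T@(X-p)).round(1))
for a in(0,8,12,14,16,18):
    print([t["image"].max(2)[tuple(np.round(pt(t,a,b)).astype(int)[::-1])] for b in range(-14,15)])
```

```text
[472.9 -31.  258.1] 1.557824210276262 tool frame [  2.8  20.1 -14.3]
[488.9  -1.3 243.3] 8.767199099517555 tool frame [ -1.3 -13.5   0.1]
[np.uint8(44), np.uint8(47), np.uint8(46), np.uint8(46), np.uint8(46), np.uint8(43), np.uint8(46), np.uint8(47), np.uint8(45), np.uint8(44), np.uint8(49), np.uint8(59), np.uint8(134), np.uint8(148), np.uint8(149), np.uint8(149), np.uint8(148), np.uint8(152), np.uint8(154), np.uint8(86), np.uint8(44), np.uint8(46), np.uint8(45), np.uint8(44), np.uint8(43), np.uint8(44), np.uint8(43), np.uint8(46), np.uint8(44)]
[np.uint8(182), np.uint8(167), np.uint8(158), np.uint8(180), np.uint8(115), np.uint8(70), np.uint8(44), np.uint8(44), np.uint8(50), np.uint8(65), np.uint8(59), np.uint8(50), np.uint8(47), np.uint8(46), np.uint8(43), np.uint8(134), np.uint8(155), np.uint8(155), np.uint8(161), np.uint8(104), np.uint8(49), np.uint8(49), np.uint8(48), np.uint8(51), np.uint8(45), np.uint8(60), np.uint8(141), np.uint8(156), np.uint8(154)]
[np.uint8(151), np.uint8(149), np.uint8(146), np.uint8(145), np.uint8(109), np.uint8(64), np.uint8(48), np.uint8(50), np.uint8(7
[... 860 characters left out ...]
.uint8(79), np.uint8(59), np.uint8(91), np.uint8(141), np.uint8(157), np.uint8(156), np.uint8(156), np.uint8(133), np.uint8(70), np.uint8(75), np.uint8(75), np.uint8(85), np.uint8(70), np.uint8(48), np.uint8(57), np.uint8(99), np.uint8(102), np.uint8(105), np.uint8(147)]
[np.uint8(136), np.uint8(139), np.uint8(138), np.uint8(119), np.uint8(128), np.uint8(155), np.uint8(135), np.uint8(120), np.uint8(115), np.uint8(95), np.uint8(70), np.uint8(88), np.uint8(98), np.uint8(144), np.uint8(148), np.uint8(154), np.uint8(147), np.uint8(147), np.uint8(119), np.uint8(76), np.uint8(87), np.uint8(84), np.uint8(100), np.uint8(105), np.uint8(109), np.uint8(120), np.uint8(108), np.uint8(141), np.uint8(151)]
```

```bash
cat >> h.py <<'E'
def strip(d,p,M,bs,as_,k0=-60,k1=25):
    g=proj(d,[p+M[:,2]*k for k in(k0,k1)]);L=np.linalg.norm(g[1]-g[0]);u=(g[1]-g[0])/L;v=np.array([-u[1],u[0]])
    hsv=cv2.cvtColor(d["image"],cv2.COLOR_RGB2HSV)
    q=np.array([[g[0]+a*u+b*v for b in bs] for a in as_]).astype(np.float32)
    return cv2.remap(hsv,q[...,0],q[...,1],cv2.INTER_LINEAR),L
E
python3 - <<'E'
from h import *
from bench import arm
st=arm.read_state();p=st["position"];M=R.from_quat(st["ee_rot"]).as_matrix()
for n in("top12","side12"):
    I,L=strip(load(n),p,M,range(-14,15),range(4,44,2));print(n,L)
    for k,r in enumerate(I):
        print(4+2*k,"".join("#" if (x[2]<62) else "o" if (x[1]<75 and x[2]<125) else "." for x in r), r[::3,1].tolist(), r[::3,2].tolist())
E
```

```text
top12 23.967157805651734
4 ###########o........######### [41, 45, 46, 43, 100, 103, 100, 49, 46, 62] [47, 44, 45, 44, 123, 163, 141, 44, 44, 44]
6 ....o#######........########. [12, 15, 42, 45, 76, 101, 99, 43, 54, 67] [148, 132, 45, 44, 70, 157, 141, 44, 46, 54]
8 .....o###oo####....o######... [45, 31, 40, 18, 41, 88, 98, 32, 47, 100] [179, 179, 44, 62, 47, 98, 138, 49, 46, 144]
10 .....o##ooo####o...ooo###o... [89, 86, 49, 2, 41, 69, 79, 10, 53, 94] [151, 139, 43, 79, 46, 80, 130, 78, 45, 142]
12 .....o##ooo###o....ooo###o... [89, 87, 35, 5, 54, 85, 81, 7, 48, 88] [150, 141, 47, 84, 47, 99, 97, 78, 46, 152]
14 .....o##oooooo....oooo###o... [88, 87, 45, 5, 22, 89, 74, 6, 50, 88] [148, 145, 52, 83, 84, 153, 84, 78, 49, 153]
16 ........ooooo......oooo#o.... [88, 88, 85, 10, 35, 87, 75, 9, 66, 84] [148, 146, 130, 84, 96, 156, 94, 81, 63, 109]
18 ........ooooo......oooo...... [42, 55, 73, 9, 28, 86, 75, 32, 84, 88] [137, 127, 129, 94, 102, 148, 106, 88, 108, 129]
20 .....oooo..ooooooooo......... [13, 6, 4, 3, 2, 16, 9, 97, 88, 90] [134, 134, 123, 130, 114, 94, 93, 119, 145, 150]
22 ..oo
[... 3002 characters left out ...]
 46, 7, 63, 24, 12, 80, 73] [103, 184, 191, 131, 113, 129, 170, 178, 194, 217]
34 oo.....oooooooo.............. [26, 135, 76, 7, 6, 108, 83, 7, 54, 77] [100, 170, 138, 104, 103, 144, 175, 179, 178, 212]
36 .........oo.................. [44, 91, 86, 3, 4, 55, 128, 18, 16, 81] [149, 154, 159, 115, 154, 133, 179, 180, 176, 195]
38 ............................. [67, 37, 114, 11, 3, 10, 110, 63, 6, 63] [166, 160, 186, 160, 187, 156, 178, 179, 180, 174]
40 ............................. [84, 71, 136, 37, 4, 4, 46, 116, 15, 19] [172, 178, 175, 180, 174, 181, 170, 181, 181, 176]
42 ............................. [80, 92, 138, 84, 6, 4, 12, 103, 49, 6] [193, 163, 173, 190, 164, 191, 165, 176, 171, 178]
```

The tips measure about 0 to 5 mm ahead of the read TCP, not 25, so I'll plan from that. Next I'll go in front of and below the knob with the tool tilted and the fingers 14 mm apart.

```bash
python3 -m pendant '[[-0.031,-0.0036,0,0,0,0,0.014],[-0.031,-0.0036,0,0,0,0,0.014],[-0.03,-0.0035,0,0,0,0,0.014],[0,0,0.02,0,0,0,0.014],[0,0,0.02,0,0,0,0.014],[0,0,0,0,0,0,0.014],[0,0,0,0,0,0,0.014]]'
python3 - <<'E'
from h import *
from bench import arm
st=arm.read_state();p=st["position"];M=R.from_quat(st["ee_rot"]).as_matrix();print(p,M.round(3).tolist(),st["joints"].round(2))
y=np.radians(-19);ex=np.array([np.cos(y),np.sin(y),0]);ball=np.array([474.2,-1.2,156.4])
print("ball in tool",(M.T@(ball-p)).round(1))
E
```

```text
clock: 21.25
position: [452.1, 20.5, 189.8]
ee_rot: [0.947, -0.17, 0.264, 0.062]
contact_force: [0.8, -0.1, 0.1]
gripper_width: 13.9
grasp_force: 0.0
[452.06615454  20.53009065 189.84069591] [[0.802, -0.356, 0.479], [-0.29, -0.934, -0.208], [0.522, 0.028, -0.853]] [ 0.48 -0.07 -1.07  1.13 -0.47 -0.27]
ball in tool [ 6.6 11.5 43.6]
```

Joint 3 is at its range limit, so that tilt can't be held this close in. Better: grip the ball firmly and turn the tool together with the handle about the bolt's axis, so nothing has to twist in the pads. Starting from a 15° forward tilt, I'll work out the rows.

```bash
cat >> h.py <<'E'
y_=np.radians(-19);EX=np.array([np.cos(y_),np.sin(y_),0]);EY=np.array([-np.sin(y_),np.cos(y_),0]);EZ=np.array([0,0,1.])
BALL=np.array([474.2,-1.2,156.4]);AX=BALL+42*EX
def pose():
    from bench import arm
    st=arm.read_state();return st["position"],R.from_quat(st["ee_rot"]).as_matrix()
def Mphi(deg):
    f=np.radians(deg);tx=np.cos(f)*EX-np.sin(f)*EZ;return np.c_[tx,-EY,np.cross(tx,-EY)]
def need(pt,Mt):
    p,M=pose();print("shift(tool,mm)",(M.T@(pt-p)).round(1),"then turn deg",np.degrees(R.from_matrix(M.T@Mt).as_rotvec()).round(2),"| p",p.round(1))
E
python3 - <<'E'
from h import *
Mt=Mphi(-15);need(BALL-45*Mt[:,2],Mt);need(BALL+19*Mt[:,2],Mt)
E
```

```text
shift(tool,mm) [19.4 13.1  0.5] then turn deg [  2.18 -16.42  -1.08] | p [452.1  20.5 189.8]
shift(tool,mm) [ 1.2 10.8 61.8] then turn deg [  2.18 -16.42  -1.08] | p [452.1  20.5 189.8]
```

```bash
python3 -m pendant '[[0.01,0.0066,-0.01,0.73,-5.47,-0.36,0.034],[0.01,0.0066,0,0.73,-5.47,-0.36,0.034],[0,0,0,0.73,-5.47,-0.36,0.034],[0,0,0,0,0,0,0.034],[0,0,0,0,0,0,0.034]]'
python3 - <<'E'
from h import *
Mt=Mphi(-15);need(BALL-45*Mt[:,2],Mt);need(BALL+19*Mt[:,2],Mt)
from bench import arm;print(arm.read_state()["joints"].round(2))
E
```

```text
clock: 21.75
position: [462.6, 2.6, 206.3]
ee_rot: [0.969, -0.17, 0.174, 0.04]
contact_force: [-0.7, -0.7, 1.2]
gripper_width: 34.3
grasp_force: 0.0
shift(tool,mm) [-1.7 -0.3  6.2] then turn deg [ 1.4  -5.49 -0.7 ] | p [462.6   2.6 206.3]
shift(tool,mm) [-7.9 -1.8 69.9] then turn deg [ 1.4  -5.49 -0.7 ] | p [462.6   2.6 206.3]
[ 0.52 -0.04 -0.78  0.48 -0.66  0.35]
```

```bash
python3 -m pendant '[[0,0,0,1.4,-5.5,-0.7,0.034],[0,0,0,0,0,0,0.034],[0,0,0,0,0,0,0.034]]'
python3 - <<'E'
from h import *
Mt=Mphi(-15);need(BALL+19*Mt[:,2],Mt)
from bench import arm;print(arm.read_state()["joints"].round(2))
E
```

```text
clock: 22.05
position: [462.1, 1.5, 205.7]
ee_rot: [0.978, -0.164, 0.129, 0.023]
contact_force: [-0.5, 0.5, -0.7]
gripper_width: 33.6
grasp_force: 0.0
shift(tool,mm) [-0.9 -1.6 69.8] then turn deg [ 0.15 -0.03 -0.02] | p [462.1   1.5 205.7]
[ 0.48 -0.   -0.67  0.28 -0.74  0.57]
```

```bash
python3 -m pendant '[[-0.0009,-0.0016,0.025,0,0,0,0.034],[0,0,0.02,0,0,0,0.034],[0,0,0.015,0,0,0,0.034],[0,0,0.006,0,0,0,0.034],[0,0,0.004,0,0,0,0.034],[0,0,0,0,0,0,0.034],[0,0,0,0,0,0,0.028]]'; python3 -c "
from h import *
Mt=Mphi(-15);need(BALL+19*Mt[:,2],Mt)"; python3 -m pendant '[[0,0,0,0,0,0,0.023],[0,0,0,0,0,0,0.0202],[0,0,0,0,0,0,0.0202]]'
```

```text
clock: 22.75
position: [479.1, -1.5, 138.4]
ee_rot: [0.978, -0.164, 0.128, 0.021]
contact_force: [0.9, -0.3, 0.5]
gripper_width: 28.4
grasp_force: 0.0
shift(tool,mm) [0.1 1.3 0.4] then turn deg [-0.03  0.06  0.01] | p [479.1  -1.5 138.4]
clock: 23.05
position: [479.0, -1.5, 138.1]
ee_rot: [0.978, -0.164, 0.128, 0.021]
contact_force: [0.8, -0.5, -0.1]
gripper_width: 20.2
grasp_force: 0.0
```

```bash
python3 -m pendant '[[0,0,0,0,0,0,0.018],[0,0,0,0,0,0,0.015],[0,0,0,0,0,0,0.012],[0,0,0,0,0,0,0.010]]'
python3 - <<'E'
from h import *
p,M=pose();c=M.T@(p-AX);c[1]=0;print("c",c.round(1))
for d in(2,4):print(d,((R.from_rotvec([0,-np.radians(d),0]).as_matrix()-np.eye(3))@c).round(2))
E
```

```text
clock: 23.45
position: [478.9, -1.7, 138.1]
ee_rot: [0.978, -0.164, 0.128, 0.021]
contact_force: [-3.5, 0.2, 6.1]
gripper_width: 15.3
grasp_force: 58.4
c [-40.8   0.    8.1]
2 [-0.26  0.   -1.43]
4 [-0.47  0.   -2.87]
```

```bash
python3 -m pendant '[[-0.0005,0,-0.0029,0,-4,0,0.010],[-0.0005,0,-0.0029,0,-4,0,0.010],[-0.0005,0,-0.0029,0,-4,0,0.010]]'; python3 -m pendant '[[-0.0005,0,-0.0029,0,-4,0,0.010],[-0.0005,0,-0.0029,0,-4,0,0.010],[-0.0005,0,-0.0029,0,-4,0,0.010]]'; python3 -c "
from h import *
p,M=pose();c=M.T@(p-AX);print('c',c.round(1),'phi',np.degrees(np.arcsin(-M[2,0])))"
```

```text
clock: 23.75
position: [476.3, 0.2, 146.2]
ee_rot: [0.986, -0.165, 0.024, 0.003]
contact_force: [2.7, -3.4, -0.5]
gripper_width: 15.0
grasp_force: 58.8
clock: 24.05
position: [475.1, 0.4, 154.6]
ee_rot: [0.983, -0.164, -0.08, -0.014]
contact_force: [1.0, -0.9, -0.3]
gripper_width: 15.0
grasp_force: 58.9
c [-40.8  -1.8   8.5] phi 9.271821294049515
```

Forces have dropped to about 1 N, so the rigid turn works. Continuing.

```bash
python3 -m pendant '[[-0.0005,0,-0.0029,0,-4,0,0.010],[-0.0005,0,-0.0029,0,-4,0,0.010],[-0.0005,0,-0.0029,0,-4,0,0.010]]'; python3 -m pendant '[[-0.0005,0,-0.0029,0,-4,0,0.010],[-0.0005,0,-0.0029,0,-4,0,0.010],[-0.0005,0,-0.0029,0,-4,0,0.010]]'; python3 -c "
from h import *
p,M=pose();c=M.T@(p-AX);print('c',c.round(1),'phi',np.degrees(np.arcsin(-M[2,0])))"
```

```text
clock: 24.35
position: [475.6, 0.1, 163.2]
ee_rot: [0.969, -0.162, -0.182, -0.031]
contact_force: [0.6, 1.6, 0.0]
gripper_width: 15.4
grasp_force: 58.9
clock: 24.65
position: [477.9, -0.7, 171.6]
ee_rot: [0.945, -0.158, -0.282, -0.048]
contact_force: [0.3, 0.6, 0.4]
gripper_width: 15.3
grasp_force: 58.9
c [-40.7  -1.7   8.6] phi 33.271930689558
```

```bash
python3 -m pendant '[[-0.0005,0,-0.0029,0,-4,0,0.010],[-0.0005,0,-0.0029,0,-4,0,0.010],[-0.0005,0,-0.0029,0,-4,0,0.010]]'; python3 -m pendant '[[-0.0005,0,-0.0029,0,-4,0,0.010],[-0.0005,0,-0.0029,0,-4,0,0.010],[-0.0005,0,-0.0029,0,-4,0,0.010]]'; python3 -m pendant '[[-0.0005,0,-0.0029,0,-4,0,0.010],[0,0,0,0,0,0,0.010]]'; python3 -c "
from h import *
p,M=pose();c=M.T@(p-AX);print('c',c.round(1),'phi',np.degrees(np.arcsin(-M[2,0])))
grab('side','side20');grab('top','top20')
y=-M[:,1];print('EY in tool',(M.T@EY).round(3))"
```

```text
clock: 24.95
position: [481.7, -2.0, 179.2]
ee_rot: [0.91, -0.152, -0.38, -0.064]
contact_force: [0.4, 1.8, -0.0]
gripper_width: 14.9
grasp_force: 58.9
clock: 25.25
position: [487.0, -3.8, 185.9]
ee_rot: [0.866, -0.145, -0.473, -0.08]
contact_force: [0.1, 1.5, -0.2]
gripper_width: 15.4
grasp_force: 58.9
clock: 25.45
position: [488.3, -5.1, 187.6]
ee_rot: [0.847, -0.142, -0.505, -0.084]
contact_force: [0.2, 0.5, 4.4]
gripper_width: 15.2
grasp_force: 59.1
c [-40.5  -0.8   9.2] phi 61.58105028428216
EY in tool [-0.001 -1.    -0.001]
```

```bash
python3 -m pendant '[[0.0006,0,0.0028,0,4,0,0.010],[0,0,0,0,0,0,0.010]]'; python3 -m pendant '[[0,-0.001,0,0,0,0,0.010],[0,-0.002,0,0,0,0,0.010],[0,-0.002,0,0,0,0,0.010]]'; python3 -m pendant '[[0,-0.002,0,0,0,0,0.010],[0,-0.002,0,0,0,0,0.010],[0,-0.002,0,0,0,0,0.010]]';  python3 -c "
from h import *
p,M=pose();c=M.T@(p-AX);print('c',c.round(1),'phi',np.degrees(np.arcsin(-M[2,0])))"
```

```text
clock: 25.75
position: [487.3, -4.1, 185.9]
ee_rot: [0.868, -0.146, -0.468, -0.079]
contact_force: [2.9, -1.5, -6.0]
gripper_width: 15.3
grasp_force: 59.0
clock: 26.05
position: [488.3, 0.4, 185.9]
ee_rot: [0.866, -0.145, -0.472, -0.079]
contact_force: [1.3, -2.2, -4.7]
gripper_width: 15.3
grasp_force: 59.0
clock: 26.35
position: [490.5, 6.4, 186.0]
ee_rot: [0.866, -0.145, -0.471, -0.079]
contact_force: [2.8, -2.9, -7.8]
gripper_width: 15.4
grasp_force: 59.0
c [-40.6 -12.4   8.4] phi 57.08835422998849
```

Bolt friction reads about 2 N. There is a slight radial pull, so I'll ease in 0.5 mm and go on.

```bash
python3 -m pendant '[[0.0005,-0.002,0,0,0,0,0.010],[0,-0.002,0,0,0,0,0.010],[0,-0.002,0,0,0,0,0.010]]'; python3 -m pendant '[[0.0003,-0.002,0,0,0,0,0.010],[0,-0.002,0,0,0,0,0.010],[0,-0.002,0,0,0,0,0.010]]';  python3 -c "
from h import *
p,M=pose();c=M.T@(p-AX);print('c',c.round(1),'phi',np.degrees(np.arcsin(-M[2,0])))"
```

```text
clock: 26.65
position: [492.4, 11.9, 186.0]
ee_rot: [0.866, -0.145, -0.471, -0.079]
contact_force: [1.8, -3.1, -7.7]
gripper_width: 15.3
grasp_force: 59.0
clock: 26.95
position: [494.4, 17.5, 186.0]
ee_rot: [0.866, -0.145, -0.472, -0.079]
contact_force: [0.9, -2.6, -8.5]
gripper_width: 15.1
grasp_force: 59.0
c [-40.6 -24.3   8.2] phi 57.12882978728196
```

```bash
python3 -m pendant '[[0,-0.002,0,0,0,0,0.010],[0,-0.002,0,0,0,0,0.010],[0,-0.002,0,0,0,0,0.010]]'; python3 -m pendant '[[0,-0.002,0,0,0,0,0.010],[0,-0.002,0,0,0,0,0.010],[0,-0.002,0,0,0,0,0.010]]';  python3 -m pendant '[[0,-0.002,0,0,0,0,0.010],[0,-0.002,0,0,0,0,0.010]]'; python3 -c "
from h import *
p,M=pose();c=M.T@(p-AX);print('c',c.round(1),'phi',np.degrees(np.arcsin(-M[2,0])))"
```

```text
clock: 27.25
position: [496.1, 22.4, 186.1]
ee_rot: [0.866, -0.145, -0.472, -0.078]
contact_force: [0.3, -6.4, -8.3]
gripper_width: 15.4
grasp_force: 59.0
clock: 27.55
position: [497.7, 26.8, 186.1]
ee_rot: [0.866, -0.146, -0.473, -0.077]
contact_force: [-0.6, -10.1, -9.5]
gripper_width: 15.1
grasp_force: 59.1
clock: 27.75
position: [498.8, 30.1, 186.2]
ee_rot: [0.866, -0.146, -0.473, -0.077]
contact_force: [0.3, -8.1, -9.8]
gripper_width: 15.2
grasp_force: 59.2
c [-40.8 -37.5   8.1] phi 57.25376678965524
```

The wedge peak of about 10 N is past, and the arm gives about 3 N per mm. Next I'll slide toward the expected end near 55 mm.

```bash
python3 -m pendant '[[0,-0.002,0,0,0,0,0.010],[0,-0.002,0,0,0,0,0.010],[0,-0.002,0,0,0,0,0.010]]'; python3 -m pendant '[[0,-0.001,0,0,0,0,0.010],[0,-0.001,0,0,0,0,0.010]]';  python3 -m pendant '[[0,-0.001,0,0,0,0,0.010],[0,-0.001,0,0,0,0,0.010]]'; python3 -c "
from h import *
p,M=pose();c=M.T@(p-AX);print('c',c.round(1),'phi',np.degrees(np.arcsin(-M[2,0])))"
```

```text
clock: 28.05
position: [501.0, 36.3, 186.2]
ee_rot: [0.866, -0.146, -0.473, -0.077]
contact_force: [0.2, -8.4, -10.0]
gripper_width: 15.3
grasp_force: 59.2
clock: 28.25
position: [501.6, 38.3, 186.2]
ee_rot: [0.866, -0.146, -0.473, -0.077]
contact_force: [-0.2, -8.7, -8.5]
gripper_width: 15.3
grasp_force: 59.1
clock: 28.45
position: [502.3, 40.2, 186.2]
ee_rot: [0.866, -0.146, -0.473, -0.077]
contact_force: [1.4, -8.6, -9.8]
gripper_width: 15.2
grasp_force: 59.1
c [-40.8 -48.1   8.1] phi 57.22530420253191
```

```bash
python3 -m pendant '[[0,-0.001,0,0,0,0,0.010],[0,-0.001,0,0,0,0,0.010]]'; python3 -m pendant '[[0,-0.001,0,0,0,0,0.010],[0,-0.001,0,0,0,0,0.010]]';  python3 -m pendant '[[0,-0.001,0,0,0,0,0.010]]'
```

```text
clock: 28.65
position: [502.9, 42.0, 186.2]
ee_rot: [0.866, -0.146, -0.473, -0.077]
contact_force: [0.6, -9.0, -8.8]
gripper_width: 15.4
grasp_force: 59.1
clock: 28.85
position: [503.6, 43.9, 186.2]
ee_rot: [0.866, -0.146, -0.473, -0.077]
contact_force: [-0.0, -8.8, -9.1]
gripper_width: 15.2
grasp_force: 59.1
clock: 28.95
position: [503.9, 44.8, 186.2]
ee_rot: [0.866, -0.146, -0.473, -0.077]
contact_force: [0.7, -7.7, -9.8]
gripper_width: 15.2
grasp_force: 59.1
```

```bash
python3 -m pendant '[[0,-0.0007,0,0,0,0,0.010]]';  python3 -m pendant '[[0,-0.0007,0,0,0,0,0.010]]'
```

```text
clock: 29.05
position: [504.1, 45.5, 186.2]
ee_rot: [0.866, -0.146, -0.473, -0.077]
contact_force: [0.1, -9.8, -9.2]
gripper_width: 15.3
grasp_force: 59.1
clock: 29.15
position: [504.3, 46.2, 186.2]
ee_rot: [0.866, -0.146, -0.473, -0.077]
contact_force: [-0.2, -8.7, -9.1]
gripper_width: 14.8
grasp_force: 59.1
```

```bash
python3 -m pendant '[[0,-0.0007,0,0,0,0,0.010]]';  python3 -m pendant '[[0,-0.0007,0,0,0,0,0.010]]'; python3 -m pendant '[[0,-0.0007,0,0,0,0,0.010]]'
```

```text
clock: 29.25
position: [504.6, 46.8, 186.2]
ee_rot: [0.866, -0.146, -0.473, -0.077]
contact_force: [0.3, -8.4, -9.2]
gripper_width: 15.3
grasp_force: 59.1
clock: 29.35
position: [504.8, 47.5, 186.2]
ee_rot: [0.866, -0.146, -0.473, -0.077]
contact_force: [0.0, -8.7, -9.6]
gripper_width: 14.8
grasp_force: 59.1
clock: 29.45
position: [505.0, 48.1, 186.2]
ee_rot: [0.866, -0.146, -0.473, -0.077]
contact_force: [-0.3, -8.5, -8.9]
gripper_width: 15.3
grasp_force: 59.1
```

```bash
python3 -m pendant '[[0,-0.0006,0,0,0,0,0.010]]';  python3 -m pendant '[[0,-0.0006,0,0,0,0,0.010]]'
```

```text
clock: 29.55
position: [505.2, 48.7, 186.2]
ee_rot: [0.866, -0.146, -0.473, -0.077]
contact_force: [-1.3, -9.5, -9.0]
gripper_width: 15.4
grasp_force: 59.1
clock: 29.65
position: [505.4, 49.2, 186.2]
ee_rot: [0.866, -0.146, -0.473, -0.077]
contact_force: [1.0, -8.3, -8.4]
gripper_width: 15.1
grasp_force: 59.1
```

```bash
python3 -m pendant '[[0,-0.0006,0,0,0,0,0.010]]';  python3 -m pendant '[[0,-0.0006,0,0,0,0,0.010]]';python3 -m pendant '[[0,-0.0006,0,0,0,0,0.010]]'
```

```text
clock: 29.75
position: [505.6, 49.8, 186.2]
ee_rot: [0.866, -0.146, -0.473, -0.077]
contact_force: [0.1, -9.8, -8.5]
gripper_width: 15.5
grasp_force: 59.1
clock: 29.85
position: [505.7, 50.1, 186.2]
ee_rot: [0.866, -0.146, -0.473, -0.077]
contact_force: [0.1, -10.7, -10.1]
gripper_width: 15.3
grasp_force: 59.1
clock: 29.95
position: [505.7, 50.2, 186.2]
ee_rot: [0.865, -0.146, -0.473, -0.076]
contact_force: [-0.7, -12.0, -9.3]
gripper_width: 15.4
grasp_force: 59.1
```

```bash
python3 -m pendant '[[0,-0.0006,0,0,0,0,0.010]]';  python3 -m pendant '[[0,-0.0006,0,0,0,0,0.010]]'
```

```text
clock: 30.05
position: [505.8, 50.3, 186.2]
ee_rot: [0.865, -0.146, -0.473, -0.076]
contact_force: [-0.7, -13.6, -10.1]
gripper_width: 15.1
grasp_force: 59.1
clock: 30.15
position: [505.8, 50.3, 186.2]
ee_rot: [0.865, -0.146, -0.474, -0.076]
contact_force: [-0.7, -14.2, -10.2]
gripper_width: 15.3
grasp_force: 59.2
```

The slot end is felt: the position stalls and the push rises from about 8 to 13.6 N. I'll back off to unload it, then turn the handle down.

```bash
python3 -m pendant '[[0,0.001,0,0,0,0,0.010],[0,0.001,0,0,0,0,0.010]]';  python3 -m pendant '[[0,0.001,0,0,0,0,0.010],[0,0,0,0,0,0,0.010]]'; python3 -c "
from h import *
p,M=pose();c=M.T@(p-AX);print('c',c.round(1),'phi',np.degrees(np.arcsin(-M[2,0])))"
```

```text
clock: 30.35
position: [505.6, 50.0, 186.2]
ee_rot: [0.866, -0.146, -0.473, -0.077]
contact_force: [0.6, -7.2, -8.9]
gripper_width: 15.2
grasp_force: 59.1
clock: 30.55
position: [505.6, 49.9, 186.2]
ee_rot: [0.866, -0.145, -0.472, -0.078]
contact_force: [0.5, -6.6, -8.8]
gripper_width: 15.1
grasp_force: 59.1
c [-40.8 -58.5   8.1] phi 57.198631163318225
```

```bash
python3 -m pendant '[[0,0.001,0,0,0,0,0.010],[0.0007,0,0.0028,0,4,0,0.010],[0.0007,0,0.0028,0,4,0,0.010]]';  python3 -m pendant '[[0.0007,0,0.0028,0,4,0,0.010],[0.0007,0,0.0028,0,4,0,0.010]]'
```

```text
clock: 30.85
position: [502.1, 50.9, 182.0]
ee_rot: [0.897, -0.15, -0.409, -0.068]
contact_force: [2.3, -3.5, -5.6]
gripper_width: 15.3
grasp_force: 59.2
clock: 31.05
position: [499.2, 51.9, 177.3]
ee_rot: [0.924, -0.155, -0.345, -0.057]
contact_force: [2.0, -4.7, -6.2]
gripper_width: 15.4
grasp_force: 59.2
```

```bash
python3 -m pendant '[[0.0007,0,0.0028,0,4,0,0.010],[0.0007,0,0.0028,0,4,0,0.010]]';  python3 -m pendant '[[0.0007,0,0.0028,0,4,0,0.010],[0.0007,0,0.0028,0,4,0,0.010]]'; python3 -c "
from h import *
p,M=pose();c=M.T@(p-AX);print('c',c.round(1),'phi',np.degrees(np.arcsin(-M[2,0])))"
```

```text
clock: 31.25
position: [496.9, 52.7, 172.3]
ee_rot: [0.946, -0.158, -0.28, -0.047]
contact_force: [3.0, -4.7, -6.1]
gripper_width: 15.0
grasp_force: 59.2
clock: 31.45
position: [495.3, 53.3, 167.1]
ee_rot: [0.963, -0.161, -0.213, -0.035]
contact_force: [3.6, -4.8, -5.7]
gripper_width: 15.0
grasp_force: 59.2
c [-40.6 -58.4   7.1] phi 24.932185952746188
```

No upward force, so the handle is going down into the notch. Continuing.

```bash
python3 -m pendant '[[0.0007,0,0.0028,0,4,0,0.010],[0.0007,0,0.0028,0,4,0,0.010],[0.0007,0,0.0028,0,4,0,0.010]]';  python3 -m pendant '[[0.0007,0,0.0028,0,4,0,0.010],[0.0007,0,0.0028,0,4,0,0.010],[0.0007,0,0.0028,0,4,0,0.010]]'; python3 -m pendant '[[0.0007,0,0.0028,0,4,0,0.010],[0,0,0,0,0,0,0.010]]';python3 -c "
from h import *
p,M=pose();c=M.T@(p-AX);print('c',c.round(1),'phi',np.degrees(np.arcsin(-M[2,0])))"
```

```text
clock: 31.75
position: [494.0, 53.7, 158.8]
ee_rot: [0.98, -0.164, -0.111, -0.018]
contact_force: [4.9, -4.7, -4.6]
gripper_width: 15.2
grasp_force: 59.2
clock: 32.05
position: [494.4, 53.6, 150.4]
ee_rot: [0.986, -0.165, -0.009, -0.001]
contact_force: [4.0, -5.9, -3.4]
gripper_width: 15.2
grasp_force: 59.1
clock: 32.25
position: [494.9, 53.4, 147.7]
ee_rot: [0.986, -0.164, 0.026, 0.004]
contact_force: [6.8, -4.9, -2.9]
gripper_width: 15.1
grasp_force: 59.4
c [-40.5 -58.5   6.5] phi -3.0609754698830756
```

```bash
python3 -m pendant '[[0.0003,0,0.0014,0,2,0,0.010],[0.0003,0,0.0014,0,2,0,0.010],[0,0,0,0,0,0,0.010]]'; python3 -m pendant '[[0,0,0,0,0,0,0.034],[0,0,0,0,0,0,0.034],[0,0,0,0,0,0,0.034],[0,0,0,0,0,0,0.034],[0,0,-0.01,0,0,0,0.034],[0,0,-0.02,0,0,0,0.034],[0,0,-0.03,0,0,0,0.034],[0,0,-0.03,0,0,0,0.034],[-0.04,0,-0.02,0,0,0,0.034],[-0.04,0,0,0,0,0,0.034],[-0.04,0,0,0,0,0,0.034],[0,0,0,0,0,0,0.034]]'
python3 - <<'E'
from h import *
t=grab("top","top30");s=grab("side","side30")
k=BALL+57*EY
for d in(t,s):
    q=proj(d,[k])[0];x,y=q.astype(int);x0,y0=x-15,y-14
    m=(d["image"][y0:y0+28,x0:x0+30].max(2)<60).astype(np.uint8)
    n,l,st,ce=cv2.connectedComponentsWithStats(m);print("pred",q.round(1),[(int(st[i,4]),(ce[i]+[x0,y0]).round(1).tolist()) for i in range(1,n) if st[i,4]>8])
E
```

```text
clock: 32.55
position: [495.4, 53.1, 144.7]
ee_rot: [0.985, -0.164, 0.059, 0.01]
contact_force: [5.3, -3.7, -2.9]
gripper_width: 15.4
grasp_force: 59.5
clock: 33.75
position: [367.5, 96.4, 238.4]
ee_rot: [0.985, -0.163, 0.059, 0.009]
contact_force: [0.5, 0.0, -0.5]
gripper_width: 34.2
grasp_force: 0.0
pred [221.  241.6] [(39, [220.8, 242.0])]
pred [187.8 187.8] [(30, [188.2, 188.0])]
```

Run:
```python
from h import *
from bench import arm
t=load("top30");s=load("side30");X,e=tri(t,[220.8,242],s,[188.2,188]);d=X-AX
print("knob",X.round(1),"bolt",(d@EY).round(1),"handle",np.arctan2(X[2]-156.4,-(d@EX)).round(3))
a=cv2.cvtColor(load("top0")["image"],6+1).astype(int);b=cv2.cvtColor(t["image"],7).astype(int)
for n,(x,y) in dict(jar=(251,184),pot=(327,242),mug=(143,247)).items():
    A=a[y-20:y+20,x-20:x+20].astype(np.float32);B=b[y-20:y+20,x-20:x+20].astype(np.float32);print(n,np.round(cv2.phaseCorrelate(A,B),2) if 0 else cv2.phaseCorrelate(A,B)[0])
print(arm.job_done())
```

```text
knob [492.7  52.9 155.4] bolt 57.1 handle -0.023
jar (0.002611215162982461, -0.03166545950263)
pot (-0.07985511540931611, -0.003156274404684467)
mug (-0.07369439722769044, -0.012260907030857027)
the job is handed in; nothing more can be done
None
```

The bolt is shot to about 57 mm and the handle lies down in the locking notch at about 0 rad by camera. The mug, jar and pot show no movement, the hardest push at the slot's end read about 14 N in total at the wrist, and the job is handed in at about 34 s with no verdict shown; I did not measure the lid angle.

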